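Clear and lock the stop shoes of a panel clamp rack with loose pins

ROBOT

A 6-joint arm with a two-finger parallel gripper is mounted at the origin on the work surface. World frame = base frame: x ahead of the robot, y to its left, z up, the work surface at z = 0. Lengths are in m, angles in rad, forces in N, time in s.
With the tool pointing down it reaches from about 0.225 to 0.875 m from the base axis. Payload 3.4 kg.
Tool frame: the origin (TCP) lies midway between the tips of the shut fingers; the grasp point (between the pads) lies 19 mm behind it; z points along the fingers, y is the line along which they close (so a half turn about z gives the same grasp; the last joint's range is limited). The gripper opens to 85 mm and grips with 20 to 120 N. Pads are 22 mm wide; open, the fingers measure 114 mm over their backs; the gripper's body (76 mm by 85 mm) begins 54 mm behind the grasp point. The pads swing forward as they close: fully open they stand 13 mm farther back than shut.
Start: joints at [-1.336, 0.276, 1.505, -0, 1.361, -0.121], TCP at [0.2, -0.539, 0.231] pointing down, gripper open.
Joint ranges: [-2.89, 2.89], [-0.75, 2.08], [0.22, 2.7], [-1.18, 4.32], [0.11, 2.71], [-2.7, 2.7]. Speed limits (rad/s): [2.57, 2.57, 3.14, 3.14, 3.14, 3.14].

INTERFACE

Orientations are given as a unit quaternion [w, x, y, z].
In Python, from rig import * gives the robot as it stands.
- The arm moves only by the tool apply_moves, never from a script. Its argument "steps" is one flat list of numbers, 4 for each row, row after row: the shift along the world's x, y, z in cm, then the turn about the world's z in degrees. A call has 1 to 8 rows; each row is the pose to reach, as a shift and turn from the pose commanded when the call began; what a row does not reach only later rows make up. A row lasts 1/12 s, in which the tool goes at most 41.7 mm and 7.16 degrees, less where a joint would pass 70% of its speed; a pose out of reach is approached as far as the arm can. A call with a gripper value outside its range is refused whole. "jaw" is the closure in counts, from 0 (fully open) to 255 (shut), set as the call begins (left out, the last holds). The fingers move at their own pace and stop on an object; "newtons" is the grip in N (left out, the last holds). Time passes only in rows, so rows that repeat a pose let the fingers close. It gives the time, the measured TCP pose, the force, the opening and the grip force at its end, in the units of the state.
- get_state(): the state, without advancing time (a new reading comes with each control period).
- get_image(name): name is "scene" or "top"; returns the picture (384x512x3 uint8, red, green, blue); there is no depth.
- calibration(name): a dict with "fx", "fy", "cx", "cy" (pixels), "xyz" and "rotation" of the camera in the world. Camera axes: x right, y up, looking along -z (the intrinsics and any distortion apply to the point x, -y, -z); pixel columns grow to the right and rows downward; lengths in m; the calibration is good to about 2 mm. A picture is of the moment at which its call begins. calibration takes no time and is no camera call.
- sign_off(): hands the job in; it is judged then, once.
The state is a dict: "clock": time; "qpos": joint angles; "qd": joint speeds; "effort": joint torques, N m; "position": TCP position; "ee_rot": TCP orientation; "contact_force": force on the tool from outside, world axes, zero at the start; "moment": the same for the moment, N m; "width": finger opening in m; "gripper_force": force on a finger pad.
Only numpy, scipy, OpenCV 4.12 (cv2) and the standard library are available. Lean on these libraries where they do the work, as an engineer would, in place of code of your own. Each camera call takes 0.05 s, during which the arm holds its last target. There are 200 camera calls.

TASK

Get the panel clamps ready. Put the offcuts that lie on the beams into the scrap box. For every loose lock pin on the bench, slide a stop shoe up its beam until its jaw is hard against the board and drop the pin point-down through shoe and beam until its shoulder rests on the shoe. Any shoes will do, one pin to a shoe; do not knock the other things on the bench about.

Things in the scene. Friction and masses are not known exactly. Their poses are not given: they have to be found in the camera images.
- pin1: Loose steel lock pin 142 mm long, 0.18 kg, lying flat, 14 mm thick throughout. Origin: centre of its flat eye (disc 36 mm across), 7 mm above the bench. x: from eye to point; z: square to the flat of the eye. Along x: 14 mm neck, cross shoulder 32 mm wide (along y), its seating face at +28 mm, then a round 14 mm shank to +124 mm, last 12 mm tapered to 7 mm. None if absent.
- pin2: Another pin, the same. Each balances about 40 mm along x from the eye centre: pinched across the edges of the eye (36 mm), lifted clear and slackened little by little until the pads barely hold, it swings point-down about the pads (at about 0.5 mm less than 36 mm; past 36 mm it drops). None if absent.
- pin3: A third pin, the same. None if absent.
- shoe1 (a joint): Stop shoe on the right-hand (-y) beam: its slide, in m. 0: fully back (robot end); 0.140: jaw hard against the board, where it stops. About 4 N of friction; stays where left. 80 mm long along the beam, 60 mm wide, top face 110 mm above the bench (20 mm above the beam); flat rear face 40 mm behind its hole, jaw 29 to 40 mm ahead of its hole, rising 16 mm above the top face.
- shoe2 (a joint): Stop shoe on the middle beam: its slide, in m. 0: fully back (robot end); 0.140: jaw hard against the board, where it stops. About 4 N of friction; stays where left. 80 mm long along the beam, 60 mm wide, top face 110 mm above the bench (20 mm above the beam); flat rear face 40 mm behind its hole, jaw 29 to 40 mm ahead of its hole, rising 16 mm above the top face.
- shoe3 (a joint): Stop shoe on the left-hand (+y) beam: its slide, in m. 0: fully back (robot end); 0.140: jaw hard against the board, where it stops. About 4 N of friction; stays where left. 80 mm long along the beam, 60 mm wide, top face 110 mm above the bench (20 mm above the beam); flat rear face 40 mm behind its hole, jaw 29 to 40 mm ahead of its hole, rising 16 mm above the top face.
- hole1 (a point): Centre of the vertical 19 mm hole in the top face of the shoe on the right-hand (-y) beam, 110 mm above the bench; moves with the shoe. x: along the beam to the board (as the joint grows), z up. Top plate 16 mm thick, 4 mm gap, then the 12 mm beam, which has 20 mm holes only where the shoe stands at 0, 0.070 and 0.140. Open below down to the bench.
- hole2 (a point): Centre of the vertical 19 mm hole in the top face of the shoe on the middle beam, 110 mm above the bench; moves with the shoe. x: along the beam to the board (as the joint grows), z up. Top plate 16 mm thick, 4 mm gap, then the 12 mm beam, which has 20 mm holes only where the shoe stands at 0, 0.070 and 0.140. Open below down to the bench.
- hole3 (a point): Centre of the vertical 19 mm hole in the top face of the shoe on the left-hand (+y) beam, 110 mm above the bench; moves with the shoe. x: along the beam to the board (as the joint grows), z up. Top plate 16 mm thick, 4 mm gap, then the 12 mm beam, which has 20 mm holes only where the shoe stands at 0, 0.070 and 0.140. Open below down to the bench.
- rack: Panel clamp rack, fixed: three parallel steel beams 44 mm wide, 130 mm apart, tops 90 mm above the bench, on two timber bearers. Origin on the bench below the middle beam's hole for 0.140; x along the beams away from the robot. Beams run from x -215 to +360 mm; the pine board lies on them from x +40 to +265 mm, y -180 to +180 mm, top 122 mm above the bench; screw heads beyond.
- bottle1: Squeeze bottle, 66 mm across, 207 mm tall, standing; origin under its centre. Leave alone.
- bottle2: Another squeeze bottle like it. Leave alone.
- pie: Plaster-coated prop pie, 158 mm across, 60 mm high, lying on the board; origin under its centre. Leave alone.
- tub: White open tub, 100 mm across, 80 mm high; origin under its centre. Leave alone.
- tape: Cardboard ring core, 90 mm across, 36 mm high, lying flat; origin under its centre. Leave alone.
- mallet: Hammer, 260 mm long, lying; leave alone.
- offcut1: Pine offcut, 34 mm (x) by 64 mm (y) by 28 mm high, 0.04 kg, lying across the top of the right-hand (-y) beam between shoe and board, where it would stop the shoe; origin under its centre. None if absent.
- offcut2: Pine offcut, 34 mm (x) by 64 mm (y) by 28 mm high, 0.04 kg, lying across the top of the middle beam between shoe and board, where it would stop the shoe; origin under its centre. None if absent.
- offcut3: Pine offcut, 34 mm (x) by 64 mm (y) by 28 mm high, 0.04 kg, lying across the top of the left-hand (+y) beam between shoe and board, where it would stop the shoe; origin under its centre. None if absent.
- scrapbox: Open scrap box, fixed, to the right of the rack: 200 mm (x) by 150 mm (y), 70 mm high, walls and floor 6 mm; origin under its centre.

How it is judged:
By the outcome, as a careful person would: the job done as asked, in the order asked, and still so for the second after the job is handed in, with the robot touching nothing.
Of offcut1, offcut2, offcut3 only 1 to 2 are there at a start; the rules pass over those that are not, and their reading is None.
Of pin1, pin2, pin3 only 2 to 3 are there at a start; the rules pass over those that are not, and their reading is None.
At some moment in a run one of pin1, pin2, pin3 may be knocked a few centimetres aside while the robot is not near it.
Once in a run the grip may slacken for a moment while it holds something.
It also fails if it takes over 210 s, if anything falls off the work surface, if the arm or the gripper's body presses on something with over 40 N, if the wrist force passes 120 N, or if a joint passes its speed limit or range.

## Working session

There is one attempt and no reset: what is moved stays moved. The work goes in short steps, Python scripts to look and compute and a tool call to move; the robot and the scene stay as the last step left them, time stands still between calls to the robot, and variables do not carry over. Pictures are saved under pics/ and viewed, at most 14 in all, crops included, and the job is handed in when it is done.

Besides the shell and the picture viewer there is one more tool, called after ">>>" by a JSON object that holds its "fn" and its "kwargs", one argument or row to a line. apply_moves: Moves the arm, as the interface text tells. Its arguments: {"type":"object","properties":{"steps":{"type":"array","items":{"type":"number"}},"jaw":{"type":"number"},"newtons":{"type":"number"}},"required":["steps"]}

```bash
mkdir -p pics; ls
python3 - <<'E'
from rig import *
import cv2
for n in("scene","top"):
    im=get_image(n); cv2.imwrite(f"pics/{n}0.png",cv2.resize(im[:,:,::-1],(800,600),interpolation=cv2.INTER_CUBIC)); cv2.imwrite(f"raw_{n}0.png",im[:,:,::-1])
    print(calibration(n))
print(get_state())
E
```

```text
pics
{'fx': 353.27068682128424, 'fy': 353.27068682128424, 'cx': 253.67028468822826, 'cy': 187.32081519226008, 'xyz': array([ 1.48339404, -0.30579777,  0.9535606 ]), 'rotation': array([0.74208035, 0.33634675, 0.22724778, 0.53342858])}
{'fx': 358.86166510631233, 'fy': 358.86166510631233, 'cx': 251.8226233537612, 'cy': 191.74193016659117, 'xyz': array([0.47178583, 0.03297895, 1.17373803]), 'rotation': array([ 0.70964505,  0.04041032, -0.03391081, -0.70258164])}
{'clock': 0.1, 'qpos': array([-1.33599782e+00,  2.76539771e-01,  1.50601313e+00, -1.51803862e-05,
        1.36070956e+00, -1.20981988e-01]), 'qd': array([-0.00043271, -0.00209   , -0.00147831,  0.00018616, -0.00090159,
        0.00023832]), 'effort': array([ 8.94850346e-04, -4.17700839e+01, -2.46404296e+01, -1.79110889e-04,
        5.77951345e-03, -6.15357621e-06]), 'position': array([ 0.20017297, -0.53852345,  0.23051902]), 'ee_rot': array([-8.33131491e-04,  9.84218587e-01,  1.76955011e-01, -5.48973271e-05]), 'contact_force': array([ 1.03759387, -0.49747223, -0.06197787]), 'moment': array([0.05402755, 0.02752077, 0.01686122]), 'gripper_force': 0.0, 'width': 0.08531758327023486}
```

View pics/top0.png

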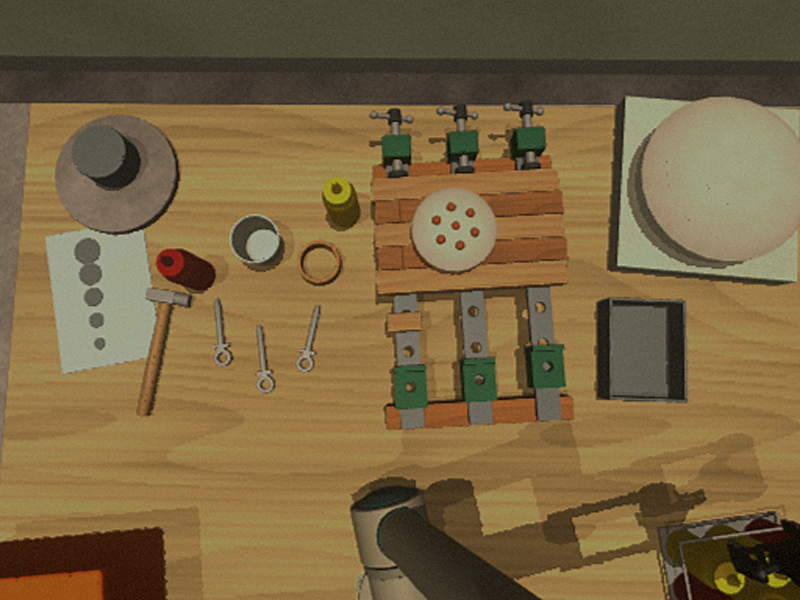

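View pics/scene0.png

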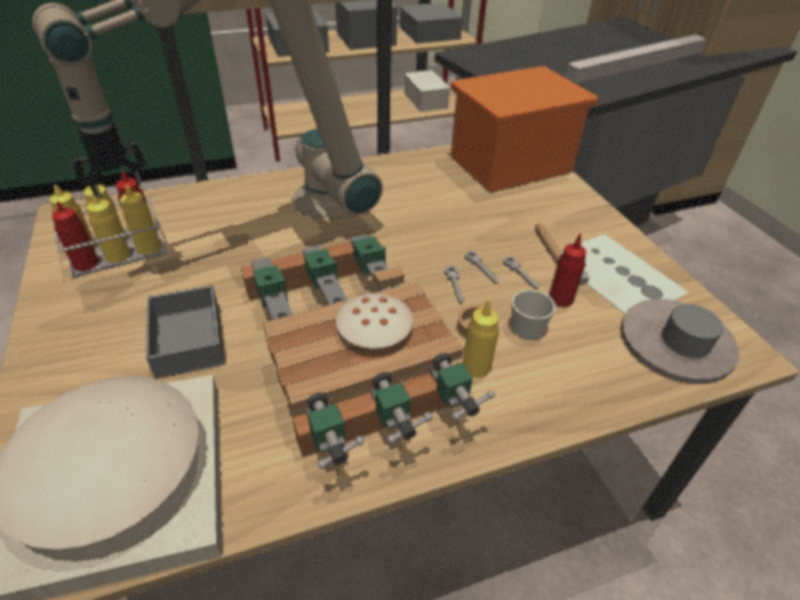

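Top view: three pins with eyes at about (222,357), (265,383), (305,364). One offcut lies on the left beam at (405,321). The shoes are fully back at (410,387), (479,380), (546,366), and the scrap box is at (642,350). The scene view agrees.

```bash
cat > h.py <<'E'
from rig import *
import cv2, numpy as np
from scipy.spatial.transform import Rotation as R
def ray(n,u,v):
    c=calibration(n); w,x,y,z=c["rotation"]
    d=R.from_quat([x,y,z,w]).apply([(u-c["cx"])/c["fx"],-(v-c["cy"])/c["fy"],-1]); return c["xyz"],d
def at(n,u,v,z):
    o,d=ray(n,u,v); return o+d*(z-o[2])/d[2]
def pix(n,p):
    c=calibration(n); w,x,y,z=c["rotation"]
    q=R.from_quat([x,y,z,w]).inv().apply(np.array(p)-c["xyz"]); return c["cx"]-c["fx"]*q[0]/q[2], c["cy"]+c["fy"]*q[1]/q[2]
def save(im,name,box,s):
    x0,y0,x1,y1=box; cv2.imwrite("pics/"+name,cv2.resize(im[y0:y1,x0:x1,::-1],None,fx=s,fy=s,interpolation=cv2.INTER_CUBIC))
def pins(im,x0=0.1,x1=0.6,y0=0.1,y1=0.6):
    "pins lying on bench: grey blobs; eye centre + direction"
    hsv=cv2.cvtColor(im,cv2.COLOR_RGB2HSV); m=((hsv[...,1]<75)&(hsv[...,2]>70)).astype(np.uint8)
    n,l,s,c=cv2.connectedComponentsWithStats(m)
    out=[]
    for i in range(1,n):
        if not 60<s[i,4]<500: continue
        v,u=np.nonzero(l==i); P=np.array([at("top",a,b,0.010) for a,b in zip(u,v)])[:,:2]
        cen=P.mean(0); 
        if not(x0<cen[0]<x1 and y0<cen[1]<y1): continue
        w,V=np.linalg.eigh(np.cov(P.T)); a=V[:,1]; t=(P-cen)@a
        if ((t**3).mean()>0)!=True: a=-a; t=-t  # placeholder sign, checked below
        L=t.max()-t.min(); wid=lambda s_: np.ptp(((P-cen)@[-a[1],a[0]])[s_])
        hi,lo=wid(t>t.max()-.04),wid(t<t.min()+.04)
        if hi>lo: a=-a;t=-t
        eye=cen+a*(t.min()+.018)
        out.append((cen,eye,np.degrees(np.arctan2(a[1],a[0])),L,s[i,4]))
    return out
E
python3 - <<'E'
from h import *
im=cv2.imread("raw_top0.png")[:,:,::-1].copy()
for p in pins(im): print(*[np.round(q,3) for q in p])
hsv=cv2.cvtColor(im,cv2.COLOR_RGB2HSV)
# shoes: green
m=((hsv[...,0]>45)&(hsv[...,0]<90)&(hsv[...,1]>80)).astype(np.uint8)
n,l,s,c=cv2.connectedComponentsWithStats(m)
for i in range(1,n):
    if s[i,4]>100: print("green",s[i],c[i],at("top",*c[i],.11))
for k,(u,v,z) in dict(h3=(409,387,.11),h2=(479,380,.11),h1=(546,366,.11),off=(405,321,.118),box=(642,350,.0),b3=(407,352,.09),b2a=(476,348,.09),b2b=(473,311,.09),b1a=(543,338,.09),b1b=(540,307,.09)).items(): print(k,np.round(at("top",u*.64,v*.64,z),3))
save(im,"crop_rack.png",(235,175,445,285),3.8)
save(im,"crop_pins.png",(125,180,225,260),6)
E
```

```text
Traceback (most recent call last):
  File "h.py", line 21, in pins
    v,u=np.nonzero(l==i); P=np.array([at("top",a,b,0.010) for a,b in zip(u,v)])[:,:2]
                                      ~~^^^^^^^^^^^^^^^^^
  File "h.py", line 8, in at
    o,d=ray(n,u,v); return o+d*(z-o[2])/d[2]
        ~~~^^^^^^^
  File "h.py", line 5, in ray
    c=calibration(n); w,x,y,z=c["rotation"]
ValueError: time passes only in moves, steps and waits
```

```bash
python3 - <<'E'
s=open("h.py").read()
s=s.replace("def ray","C={n:calibration(n) for n in('scene','top')}\ndef ray",1).replace("c=calibration(n)","c=C[n]")
s=s.replace("        if ((t**3).mean()>0)!=True: a=-a; t=-t  # placeholder sign, checked below\n","")
open("h.py","w").write(s)
E
python3 - <<'E'
from h import *
im=cv2.imread("raw_top0.png")[:,:,::-1].copy()
for p in pins(im): print(*[np.round(q,3) for q in p])
hsv=cv2.cvtColor(im,cv2.COLOR_RGB2HSV)
m=((hsv[...,0]>45)&(hsv[...,0]<90)&(hsv[...,1]>80)).astype(np.uint8)
n,l,s,c=cv2.connectedComponentsWithStats(m)
for i in range(1,n):
    if s[i,4]>100 and c[i][1]>180: print("green",s[i],c[i],at("top",*c[i],.11))
for k,(u,v,z) in dict(h3=(409,387,.11),h2=(479,380,.11),h1=(546,366,.11),off=(405,321,.118),box=(642,350,.0),b3=(407,352,.09),b2a=(476,348,.09),b2b=(473,311,.09),b1a=(543,338,.09),b1b=(540,307,.09)).items(): print(k,np.round(at("top",u*.64,v*.64,z),3))
save(im,"crop_rack.png",(235,175,445,285),3.8)
save(im,"crop_pins.png",(125,180,225,260),6)
E
```

```text
[0.511 0.404] [0.474 0.399] 8.293 0.135 177
[0.501 0.219] [0.463 0.227] -10.967 0.137 179
[0.459 0.313] [0.419 0.308] 8.111 0.139 175
green [339 220  23  29 507] [350.13609467 234.19723866] [ 0.46138416 -0.24670657  0.11      ]
green [296 229  23  28 516] [306.43992248 242.86434109] [ 0.43478205 -0.11839772  0.11      ]
green [252 234  22  28 500] [262.306 247.45 ] [0.42006877 0.01090433 0.11      ]
h3 [0.419 0.012 0.11 ]
h2 [ 0.434 -0.119  0.11 ]
h1 [ 0.461 -0.245  0.11 ]
off [0.543 0.021 0.118]
box [ 0.495 -0.473  0.   ]
b3 [0.485 0.016 0.09 ]
b2a [ 0.494 -0.116  0.09 ]
b2b [ 0.565 -0.111  0.09 ]
b1a [ 0.515 -0.245  0.09 ]
b1b [ 0.574 -0.24   0.09 ]
```

View pics/crop_rack.png

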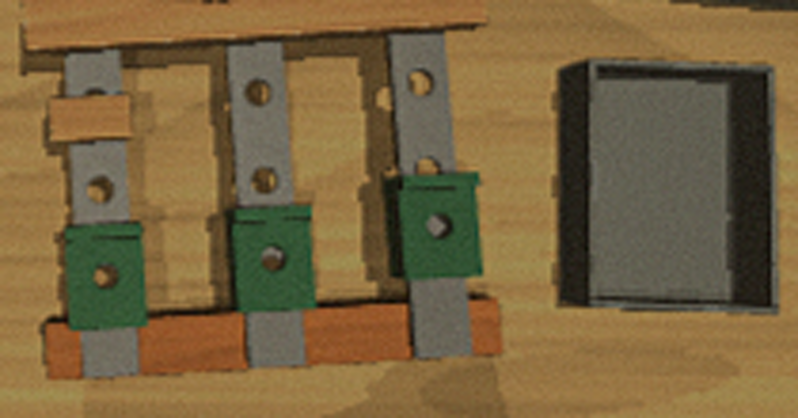

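View pics/crop_pins.png

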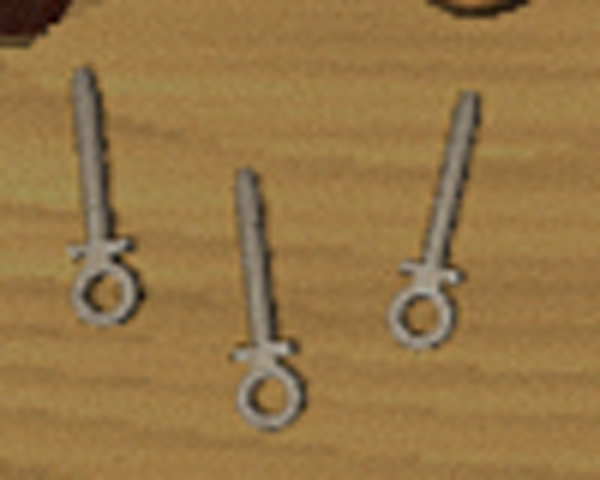

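Crops: the three pin eyes and shanks are clear. Shoe 1 already stands part-way up its beam, because only part of one beam hole shows just ahead of it. One offcut, on the left beam. The scrap box is empty.

Run:
```python
from h import *
from scipy.optimize import least_squares
c=lambda x,y,z: at("top",235+x/3.8-.4,175+y/3.8-.4,z)[:2]
obs=[((-.07,0),c(263,180,.09)),((0,0),c(258,92,.09)),((0,-.13),c(419,83,.09)),((-.07,.13),c(100,188,.09))]
f=lambda p:np.ravel([R.from_euler('z',p[2]).as_matrix()[:2,:2]@a+p[:2]-o for a,o in obs])
r=least_squares(f,[.56,-.11,.08]); x0,y0,t=r.x; print("rack",r.x,np.degrees(t),np.round(r.fun*1e3,1))
M=R.from_euler('z',t).as_matrix()[:2,:2]
for n,q in dict(h3=c(105,276,.11),h2=c(272,257,.11),h1=c(438,226,.11),off=c(90,118,.118)).items(): print(n,q,(M.T@(q-r.x[:2])).round(4))
for i,y in((1,-.13),(2,0),(3,.13)): print("target",i,(M@[0,y]+r.x[:2]).round(4))
print("box rim",[c(*q,.07).round(3) for q in((595,62),(775,68),(560,305),(777,310))])
s=get_state()["ee_rot"]; print(R.from_quat([*s[1:],s[0]]).as_matrix().round(3))
```

```text
rack [ 0.5662862  -0.1094569   0.06321022] 3.6216789265992744 [ 0.2 -0.2  0.2  0.6 -0.  -1.1 -0.4  0.7]
h3 [0.4207     0.01112717] [-0.1377  0.1295]
h2 [ 0.4366128  -0.11764332] [-0.1299  0.    ]
h1 [ 0.46173622 -0.24591337] [-0.113  -0.1296]
off [0.54214295 0.02381518] [-0.0157  0.1345]
target 1 [ 0.5745 -0.2392]
target 2 [ 0.5663 -0.1095]
target 3 [0.5581 0.0203]
box rim [array([ 0.595, -0.386]), array([ 0.591, -0.531]), array([ 0.4  , -0.352]), array([ 0.398, -0.524])]
[[ 0.937  0.348 -0.   ]
 [ 0.348 -0.937  0.002]
 [ 0.    -0.002 -1.   ]]
```

>>> {"fn": "apply_moves", "kwargs": {
  "steps": [34.2, 56.2, -1, -17, 34.2, 56.2, -1, -17, 34.2, 56.2, -1, -17, 34.2, 56.2, -1, -17, 34.2, 56.2, -1, -17, 34.2, 56.2, -1, -17, 34.2, 56.2, -1, -17, 34.2, 56.2, -1, -17],
  "jaw": 0,
  "newtons": 40
}}

```text
clock: 0.77
position: [0.3738, -0.2525, 0.226]
ee_rot: [-0.0, 1.0, 0.029, -0.0]
contact_force: [0.3, 0.8, -0.8]
width: 0.0856
gripper_force: 0.0
```

>>> {"fn": "apply_moves", "kwargs": {
  "steps": [16.8, 27.7, -3, 0, 16.8, 27.7, -3, 0, 16.8, 27.7, -3, 0, 16.8, 27.7, -3, 0, 16.8, 27.7, -3, 0, 16.8, 27.7, -3, 0, 16.8, 27.7, -3, 0, 16.8, 27.7, -3, 0]
}}

```text
clock: 1.43
position: [0.5422, 0.0254, 0.1956]
ee_rot: [-0.0, 1.0, 0.03, -0.0]
contact_force: [0.0, -0.0, -0.0]
width: 0.0854
gripper_force: 0.0
```

>>> {"fn": "apply_moves", "kwargs": {
  "steps": [0, -0.1, -4, 0, 0, -0.1, -8, 0, 0, -0.1, -10, 0, 0, -0.1, -11.3, 0, 0, -0.1, -11.3, 0]
}}

```text
clock: 1.85
position: [0.5384, 0.022, 0.0796]
ee_rot: [-0.0, 1.0, 0.03, -0.004]
contact_force: [0.7, -0.3, 0.6]
width: 0.0851
gripper_force: 0.0
```

>>> {"fn": "apply_moves", "kwargs": {
  "steps": [0, 0, 0, 0, 0, 0, 0, 0, 0, 0, 0, 0, 0, 0, 0, 0, 0, 0, 0, 0, 0, 0, 0, 0],
  "jaw": 150,
  "newtons": 40
}}

```text
clock: 2.35
position: [0.5421, 0.0213, 0.0843]
ee_rot: [0.0, 1.0, 0.029, 0.001]
contact_force: [0.0, -0.4, 3.5]
width: 0.0636
gripper_force: 45.6
```

>>> {"fn": "apply_moves", "kwargs": {
  "steps": [0, 0, 4, 0, 0, 0, 8, 0, 0, 0, 11, 0, -1, -4, 12, 0, -2, -8, 12, 0, -3, -12, 12, 0, -3, -16, 12, 0, -3, -20, 12, 0]
}}

```text
clock: 3.02
position: [0.5105, -0.1799, 0.2039]
ee_rot: [0.0, 1.0, 0.03, 0.0]
contact_force: [0.8, 0.1, -0.5]
width: 0.0634
gripper_force: 45.3
```

>>> {"fn": "apply_moves", "kwargs": {
  "steps": [-1.7, -4, 0, 0, -1.7, -8, 0, 0, -1.7, -12, 0, 0, -1.7, -16, 0, 0, -1.7, -20, 0, 0, -1.7, -24, 0, 0, -1.7, -27.7, 0, 0, -1.7, -27.7, 0, 0]
}}

```text
clock: 3.68
position: [0.4936, -0.4636, 0.2022]
ee_rot: [0.003, 1.0, 0.027, -0.0]
contact_force: [0.6, -1.2, 0.1]
width: 0.0636
gripper_force: 45.2
```

>>> {"fn": "apply_moves", "kwargs": {
  "steps": [0, 0.2, -4, 0, 0, 0.2, -8, 0, 0, 0.2, -12, 0, 0, 0.2, -15, 0, 0, 0.2, -16.2, 0, 0, 0.2, -16.2, 0]
}}

```text
clock: 4.18
position: [0.4926, -0.4514, 0.0377]
ee_rot: [-0.003, 1.0, 0.03, -0.002]
contact_force: [-1.0, 0.7, 0.3]
width: 0.0638
gripper_force: 45.3
```

>>> {"fn": "apply_moves", "kwargs": {
  "steps": [0, 0, 0, 0, 0, 0, 0, 0, 0, 0, 0, 0, 0, 0, 0, 0, 0, 0, 2, 0, 0, 0, 6, 0, 0, 0, 10, 0, 0, 0, 14, 0],
  "jaw": 20
}}

```text
clock: 4.85
position: [0.4944, -0.4534, 0.184]
ee_rot: [0.0, 1.0, 0.03, 0.0]
contact_force: [0.2, -0.8, -0.0]
width: 0.0788
gripper_force: 0.0
```

>>> {"fn": "apply_moves", "kwargs": {
  "steps": [-2.1, 4, 2, 0, -4.2, 8, 2, 0, -6.3, 12, 1, 0, -8.4, 16, 1, 0, -10.7, 20.3, 0, 0, -10.7, 20.3, -4, 0, -10.7, 20.3, -6, 0, -10.7, 20.3, -6, 0],
  "jaw": 255
}}

```text
clock: 5.52
position: [0.3834, -0.2461, 0.1186]
ee_rot: [-0.003, 1.0, 0.03, -0.003]
contact_force: [-0.7, 0.8, -0.8]
width: 0.0006
gripper_force: 0.0
```

>>> {"fn": "apply_moves", "kwargs": {
  "steps": [0, 0, -1, 0, 0, 0, -2.4, 0, 0, 0, -2.4, 0, 0, 0, -2.4, 0]
}}

```text
clock: 5.85
position: [0.3884, -0.2517, 0.0985]
ee_rot: [0.001, 1.0, 0.029, 0.001]
contact_force: [0.1, -0.8, 0.3]
width: -0.0002
gripper_force: 0.0
```

>>> {"fn": "apply_moves", "kwargs": {
  "steps": [1.5, 0.1, 0, 0, 3, 0.2, 0, 0, 5, 0.3, 0, 0, 7, 0.4, 0, 0, 9, 0.6, 0, 0, 10.5, 0.7, 0, 0, 12, 0.8, 0, 0, 12.5, 0.8, 0, 0]
}}

```text
clock: 6.52
position: [0.5153, -0.2427, 0.0982]
ee_rot: [0.001, 1.0, 0.03, 0.0]
contact_force: [-4.2, -1.2, 3.7]
width: 0.0003
gripper_force: 2.2
```

>>> {"fn": "apply_moves", "kwargs": {
  "steps": [0.4, 0, 0, 0, 0.8, 0, 0, 0, 1.0, 0, 0, 0, 1.0, 0, 0, 0]
}}

```text
clock: 6.85
position: [0.5227, -0.2422, 0.0973]
ee_rot: [-0.0, 1.0, 0.029, 0.0]
contact_force: [-2.2, 0.5, 0.7]
width: 0.0
gripper_force: 1.0
```

>>> {"fn": "apply_moves", "kwargs": {
  "steps": [0.2, 0, 0, 0, 0.4, 0, 0, 0, 0.4, 0, 0, 0]
}}

```text
clock: 7.1
position: [0.5241, -0.2422, 0.0972]
ee_rot: [-0.0, 1.0, 0.03, -0.002]
contact_force: [-7.4, 0.8, 5.7]
width: -0.0002
gripper_force: 3.8
```

>>> {"fn": "apply_moves", "kwargs": {
  "steps": [0.3, 0, 0, 0, 0.3, 0, 0, 0, 0.3, 0, 0, 0]
}}

```text
clock: 7.35
position: [0.5241, -0.2421, 0.0972]
ee_rot: [-0.001, 1.0, 0.03, -0.005]
contact_force: [-14.7, -0.8, 7.9]
width: 0.0001
gripper_force: 6.9
```

>>> {"fn": "apply_moves", "kwargs": {
  "steps": [-2, 0, 0, 0, -2.5, 0, 3, 0, -5, 2, 5, 0, -9, 5, 5, 0, -13, 9, 5, 0, -17, 12, 5, 0, -17, 12, 5, 0, -17, 12, 5, 0]
}}

```text
clock: 8.02
position: [0.354, -0.1181, 0.1467]
ee_rot: [-0.002, 1.0, 0.03, -0.001]
contact_force: [-0.8, 0.6, -0.7]
width: -0.0
gripper_force: 0.0
```

>>> {"fn": "apply_moves", "kwargs": {
  "steps": [0, 0, -2, 0, 0, 0, -4, 0, 0, 0, -4.9, 0, 0, 0, -4.9, 0, 0, 0, -4.9, 0]
}}

```text
clock: 8.43
position: [0.3606, -0.123, 0.0983]
ee_rot: [0.0, 1.0, 0.029, 0.001]
contact_force: [-0.1, -0.9, 0.0]
width: 0.0001
gripper_force: 0.0
```

>>> {"fn": "apply_moves", "kwargs": {
  "steps": [2, 0.1, 0, 0, 4, 0.25, 0, 0, 6, 0.4, 0, 0, 8, 0.5, 0, 0, 10, 0.65, 0, 0, 12, 0.8, 0, 0, 13.5, 0.9, 0, 0, 14.5, 1, 0, 0]
}}

```text
clock: 9.1
position: [0.5049, -0.1128, 0.0987]
ee_rot: [0.0, 1.0, 0.03, -0.001]
contact_force: [-4.2, -2.1, 2.5]
width: 0.0
gripper_force: 2.7
```

>>> {"fn": "apply_moves", "kwargs": {
  "steps": [0.4, 0, 0, 0, 0.8, 0, 0, 0, 1.2, 0, 0, 0, 1.6, 0, 0, 0, 1.6, 0, 0, 0]
}}

```text
clock: 9.52
position: [0.5151, -0.1121, 0.0981]
ee_rot: [-0.001, 1.0, 0.03, -0.006]
contact_force: [-14.0, -1.4, 8.5]
width: -0.0001
gripper_force: 6.6
```

>>> {"fn": "apply_moves", "kwargs": {
  "steps": [-2, 0, 0, 0, -2.5, 0, 3, 0, -5, 2, 5, 0, -9, 5, 5, 0, -13, 9, 5, 0, -17, 11.9, 5, 0, -17.6, 11.9, 5, 0, -17.6, 11.9, 5, 0]
}}

```text
clock: 10.18
position: [0.3379, 0.0097, 0.1478]
ee_rot: [-0.001, 1.0, 0.03, -0.002]
contact_force: [0.6, -0.5, 0.6]
width: 0.0
gripper_force: 0.0
```

>>> {"fn": "apply_moves", "kwargs": {
  "steps": [0, 0, -2, 0, 0, 0, -4, 0, 0, 0, -4.9, 0, 0, 0, -4.9, 0, 0, 0, -4.9, 0]
}}

```text
clock: 10.6
position: [0.3455, 0.0063, 0.0996]
ee_rot: [0.0, 1.0, 0.029, 0.001]
contact_force: [0.9, 0.6, -0.5]
width: 0.0001
gripper_force: 0.0
```

>>> {"fn": "apply_moves", "kwargs": {
  "steps": [2, 0.1, 0, 0, 4, 0.25, 0, 0, 6, 0.4, 0, 0, 8, 0.5, 0, 0, 10, 0.65, 0, 0, 12, 0.8, 0, 0, 14, 0.95, 0, 0, 15.2, 1, 0, 0]
}}

```text
clock: 11.27
position: [0.497, 0.0166, 0.0997]
ee_rot: [-0.0, 1.0, 0.029, -0.001]
contact_force: [-5.5, 0.6, 2.4]
width: 0.0003
gripper_force: 2.7
```

>>> {"fn": "apply_moves", "kwargs": {
  "steps": [0.4, 0, 0, 0, 0.8, 0, 0, 0, 1.2, 0, 0, 0, 1.6, 0, 0, 0, 1.6, 0, 0, 0]
}}

```text
clock: 11.68
position: [0.5062, 0.0167, 0.099]
ee_rot: [-0.0, 1.0, 0.03, -0.006]
contact_force: [-13.2, -0.1, 8.9]
width: -0.0001
gripper_force: 6.5
```

>>> {"fn": "apply_moves", "kwargs": {
  "steps": [-2, 0, 0, 0, -3, 0, 4, 0, -6, 0, 8, 0, -10, 0, 12, 0, -14, 0, 14, 0, -18, 0, 14, 0, -20, 0, 14, 0, -20, 0, 14, 0],
  "jaw": 100
}}

```text
clock: 12.35
position: [0.3063, 0.0169, 0.2405]
ee_rot: [0.001, 1.0, 0.029, 0.001]
contact_force: [-0.5, 0.1, 0.1]
width: 0.052
gripper_force: 0.0
```

Run:
```python
from h import *
im=get_image("top"); cv2.imwrite("raw_top1.png",im[:,:,::-1])
for p in pins(im): print(*[np.round(q,3) for q in p])
save(im,"t1.png",(120,150,445,285),2.4)
s=get_state();print(s["position"],s["width"])
```

```text
[0.513 0.404] [0.474 0.399] 8.322 0.135 178
[0.501 0.219] [0.463 0.226] -10.836 0.137 178
[0.46  0.313] [0.421 0.308] 8.238 0.137 173
[0.31027361 0.01648874 0.24055522] 0.05147342904498601
```

View pics/t1.png

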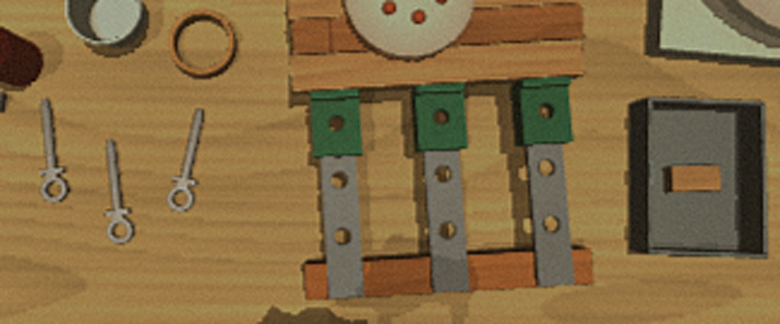

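The shoes are all hard up against the board, with holes at (337,124), (441,118), (546,111) in this crop. The offcut is in the scrap box and the three pins are where they were.

Run:
```python
from h import *
c=lambda x,y,z: at("top",120+x/2.4-.3,150+y/2.4-.3,z)[:2].round(4)
print([c(*q,.11) for q in((337,124),(441,118),(546,111))])
d=lambda x,y: at("top",125+x/6-.4,180+y/6-.4,.01)[:2].round(4)
print("eyes",d(106,292),d(270,397),d(422,315), "points",d(85,66),d(247,169),d(470,91))
```

```text
[array([0.5555, 0.0184]), array([ 0.5642, -0.1102]), array([ 0.5741, -0.2401])]
eyes [0.4724 0.3975] [0.4173 0.307 ] [0.4618 0.2266] points [0.5948 0.4142] [0.5395 0.3237] [0.5831 0.2037]
```

>>> {"fn": "apply_moves", "kwargs": {
  "steps": [3, 4.2, -1, -5, 6, 8.4, -2, -10, 9, 12.6, -4, -14.3, 12, 16.8, -7, -14.3, 15.1, 21, -10, -14.3, 15.1, 21, -13, -14.3, 15.1, 21, -16, -14.3, 15.1, 21, -16, -14.3]
}}

```text
clock: 13.07
position: [0.4665, 0.229, 0.0773]
ee_rot: [-0.001, 0.996, -0.095, 0.002]
contact_force: [-0.7, 0.1, -1.5]
width: 0.052
gripper_force: 0.0
```

>>> {"fn": "apply_moves", "kwargs": {
  "steps": [0, 0, -3, 0, 0, 0, -5, 0, 0, 0, -6.5, 0, 0, 0, -7.4, 0, 0, 0, -7.6, 0, 0, 0, -7.6, 0]
}}

```text
clock: 13.57
position: [0.4643, 0.2267, 0.0029]
ee_rot: [-0.0, 0.995, -0.095, 0.0]
contact_force: [-0.0, -0.1, -0.4]
width: 0.0519
gripper_force: 0.0
```

>>> {"fn": "apply_moves", "kwargs": {
  "steps": [-0.3, 0, -0.1, 0, -0.3, 0, -0.2, 0, -0.3, 0, -0.3, 0, -0.3, 0, -0.3, 0]
}}

```text
clock: 13.9
position: [0.4609, 0.2266, 0.0009]
ee_rot: [-0.0, 0.995, -0.095, 0.001]
contact_force: [0.4, -0.2, -0.1]
width: 0.052
gripper_force: 0.0
```

>>> {"fn": "apply_moves", "kwargs": {
  "steps": [0, 0, 0, 0, 0, 0, 0, 0, 0, 0, 0, 0, 0, 0, 0, 0, 0, 0, 0, 0, 0, 0, 0, 0],
  "jaw": 160,
  "newtons": 40
}}

```text
clock: 14.4
position: [0.4608, 0.2266, 0.001]
ee_rot: [-0.0, 0.995, -0.095, 0.001]
contact_force: [-0.7, -0.6, 5.3]
width: 0.0338
gripper_force: 39.4
```

>>> {"fn": "apply_moves", "kwargs": {
  "steps": [0, 0, 1, 0, 0, 0, 3, 0, 0, 0, 7, 0, 0, 0, 11, 0, 0, 0, 15, 0, 0, 0, 19, 0, 0, 0, 22, 0, 0, 0, 22, 0]
}}

```text
clock: 15.07
position: [0.4639, 0.2277, 0.2276]
ee_rot: [-0.003, 0.995, -0.095, 0.006]
contact_force: [0.3, 0.4, -2.0]
width: 0.0344
gripper_force: 40.4
```

Run:
```python
from h import *
s=get_state();print(s["position"],s["width"],s["gripper_force"])
im=get_image("scene"); u,v=map(int,pix("scene",s["position"])); print(u,v)
save(im,"s2.png",(u-60,v-60,u+60,v+60),5)
```

```text
[0.46393404 0.22774569 0.22760902] 0.03435684296548595 40.40513813495636
294 128
```

View pics/s2.png

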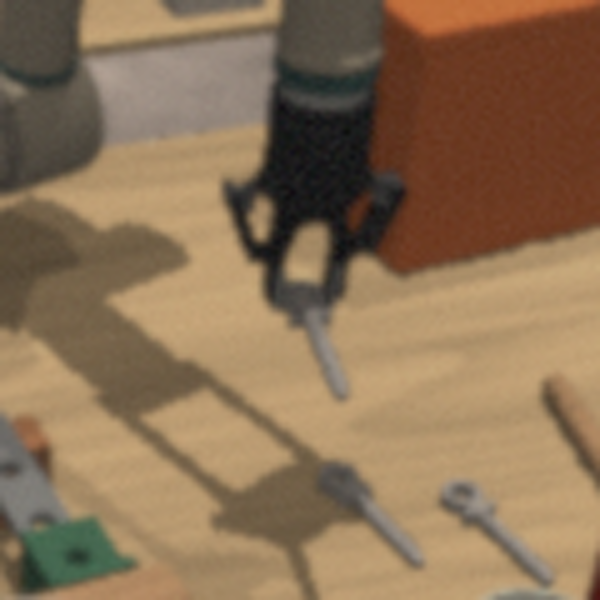

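The pin is held by its eye, still horizontal. I'll slacken the grip in steps.

>>> {"fn": "apply_moves", "kwargs": {
  "steps": [0, 0, 1, 0, 0, 0, 1, 0, 0, 0, 1, 0, 0, 0, 1, 0],
  "jaw": 152,
  "newtons": 20
}}

```text
clock: 15.45
position: [0.4596, 0.2262, 0.2288]
ee_rot: [0.001, 0.995, -0.095, -0.001]
contact_force: [0.4, 0.1, -1.9]
width: 0.0346
gripper_force: 28.4
```

>>> {"fn": "apply_moves", "kwargs": {
  "steps": [0, 0, 0, 0, 0, 0, 0, 0, 0, 0, 0, 0, 0, 0, 0, 0],
  "jaw": 151
}}

```text
clock: 15.78
position: [0.4604, 0.2265, 0.2299]
ee_rot: [0.0, 0.995, -0.095, -0.0]
contact_force: [0.5, -0.5, -1.2]
width: 0.0346
gripper_force: 20.8
```

>>> {"fn": "apply_moves", "kwargs": {
  "steps": [0, 0, 0, 0, 0, 0, 0, 0, 0, 0, 0, 0, 0, 0, 0, 0],
  "jaw": 150
}}

```text
clock: 16.12
position: [0.4604, 0.2265, 0.2303]
ee_rot: [0.0, 0.995, -0.095, -0.0]
contact_force: [-0.5, -0.5, -1.7]
width: 0.0351
gripper_force: 13.6
```

>>> {"fn": "apply_moves", "kwargs": {
  "steps": [0, 0, 0, 0, 0, 0, 0, 0, 0, 0, 0, 0, 0, 0, 0, 0],
  "jaw": 149
}}

```text
clock: 16.45
position: [0.4605, 0.2265, 0.2303]
ee_rot: [0.0, 0.995, -0.095, 0.0]
contact_force: [0.3, 0.3, -2.4]
width: 0.0353
gripper_force: 7.1
```

```bash
cat >> h.py <<'E'
def hang(name=None):
    "grey pin blob under the tool in the scene view: its extent relative to the TCP pixel"
    s=get_state(); im=get_image("scene"); u,v=map(int,pix("scene",s["position"]))
    if name: save(im,name,(u-50,v-40,u+50,v+60),5)
    hsv=cv2.cvtColor(im,cv2.COLOR_RGB2HSV)[v-10:v+50,u-25:u+40]
    m=((hsv[...,1]<60)&(hsv[...,2]>75)).astype(np.uint8); n,l,st,c=cv2.connectedComponentsWithStats(m)
    for i in range(1,n):
        if st[i,4]>25: print("blob x,y rel",st[i,:2]+[-25,-10],"size",st[i,2:5])
    print(s["clock"],s["position"].round(4),"w",round(s["width"],5),"f",s["gripper_force"],"m",s["moment"].round(3))
E
python3 -c "
from h import *
hang()"
```

```text
blob x,y rel [-4 -6] size [ 9 34 84]
blob x,y rel [ 5 34] size [19 16 94]
blob x,y rel [30 37] size [10 11 64]
16.45 [0.4605 0.2265 0.2303] w 0.03531 f 7.133234515786171 m [0.039 0.01  0.023]
```

>>> {"fn": "apply_moves", "kwargs": {
  "steps": [0, 0, 0, 0, 0, 0, 0, 0, 0, 0, 0, 0, 0, 0, 0, 0, 0, 0, 0, 0, 0, 0, 0, 0]
}}

```text
clock: 17.0
position: [0.4604, 0.2265, 0.2303]
ee_rot: [0.0, 0.995, -0.095, -0.0]
contact_force: [-0.7, -0.0, -1.5]
width: 0.0359
gripper_force: 7.1
```

>>> {"fn": "apply_moves", "kwargs": {
  "steps": [0, 0, 2, 0, 0, 0, 4, 0, 0, 0, 6, 0, 0, 0, 6, 0],
  "jaw": 160,
  "newtons": 40
}}

```text
clock: 17.33
position: [0.4626, 0.2272, 0.2942]
ee_rot: [-0.002, 0.995, -0.095, 0.004]
contact_force: [1.1, 0.3, -1.6]
width: 0.0343
gripper_force: 41.1
```

```bash
python3 -c "
from h import *
hang('s3.png')"
```

```text
blob x,y rel [-5 -5] size [ 9 34 97]
17.3333 [0.4626 0.2272 0.2942] w 0.03426 f 41.112679839134216 m [-0.025 -0.063  0.021]
```

View pics/s3.png

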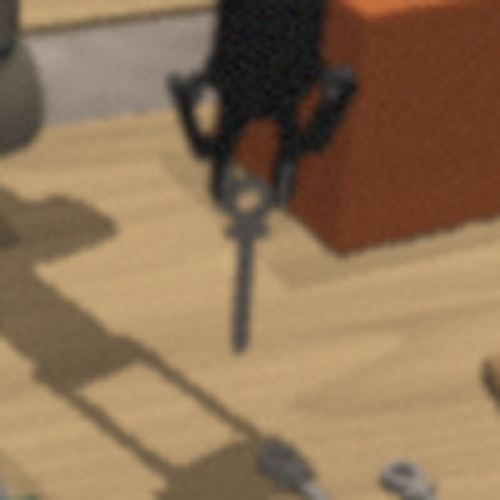

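Run:
```python
from h import *
p=np.array([.4626,.2272,.2942]); u0,v0=map(int,pix("scene",p))
for n,x,y in(("eye",243,199),("point",240,351)): print(n,u0-50+x/5-.4,v0-40+y/5-.4)
print(pix("scene",p+[0,0,.006]),pix("scene",p+[0,0,-.118]), "per cm x", pix("scene",p+[.01,0,-.118]))
```

```text
eye 294.20000000000005 111.39999999999999
point 293.6 141.79999999999998
(np.float64(296.2459914929948), np.float64(111.2976054792705)) (np.float64(292.96959405761123), np.float64(139.65323922848742)) per cm x (np.float64(294.0204960887428), np.float64(141.06693441296036))
```

>>> {"fn": "apply_moves", "kwargs": {
  "steps": [1, -4, 0, 5, 2, -8, 0, 10, 3, -12, 0, 14.3, 4, -16, 0, 14.3, 5, -20, 0, 14.3, 6, -24, 0, 14.3, 7, -28, 0, 14.3, 8, -32, 0, 14.3]
}}

```text
clock: 18.05
position: [0.5397, -0.0953, 0.2884]
ee_rot: [-0.0, 1.0, 0.029, -0.001]
contact_force: [1.6, 1.0, -2.2]
width: 0.0339
gripper_force: 41.2
```

>>> {"fn": "apply_moves", "kwargs": {
  "steps": [1, -4, 0, 0, 2, -8, 0, 0, 3, -12, 0, 0, 3.4, -14, 0, 0, 3.4, -14.6, 0, 0, 3.4, -14.6, 0, 0, 3.4, -14.6, 0, 0]
}}

```text
clock: 18.63
position: [0.5736, -0.2385, 0.2888]
ee_rot: [-0.001, 1.0, 0.029, -0.001]
contact_force: [-0.7, -0.3, -2.0]
width: 0.0338
gripper_force: 41.2
```

```bash
python3 -c "
from h import *
hang('s4.png')
s=get_state()['position']
print(pix('scene',s),pix('scene',s+[0,0,.006]),pix('scene',s+[0,0,-.118]),pix('scene',[.5745,-.2395,.11]))"
```

```text
blob x,y rel [-11  -5] size [ 18  45 407]
blob x,y rel [21  5] size [ 19  24 272]
18.6333 [ 0.5736 -0.2385  0.2888] w 0.03379 f 41.2285852432251 m [ 0.063 -0.033  0.031]
(np.float64(173.67928256295454), np.float64(154.31203829250862)) (np.float64(173.4264393243127), np.float64(152.7507596418664)) (np.float64(178.30004520847757), np.float64(182.84472956355893)) (np.float64(180.02603982007315), np.float64(196.45437633886067))
```

View pics/s4.png

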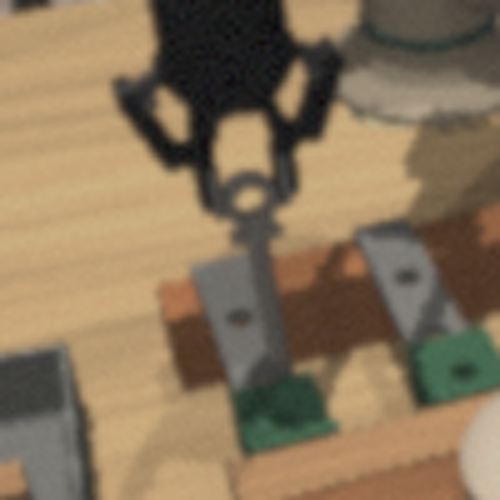

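```bash
python3 -c "
from h import *
im=get_image('scene'); save(im,'s5.png',(150,140,210,205),9)
s=get_state()['position']
for dz in (.006,-.022,-.118): print([((p[0]-150+.5)*9).round() if 0 else (round((p[0]-150+.5)*9),round((p[1]-140+.5)*9)) for p in [pix('scene',s+[0,0,dz])]])"
```

```text
[(216, 118)]
[(226, 183)]
[(260, 389)]
```

View pics/s5.png

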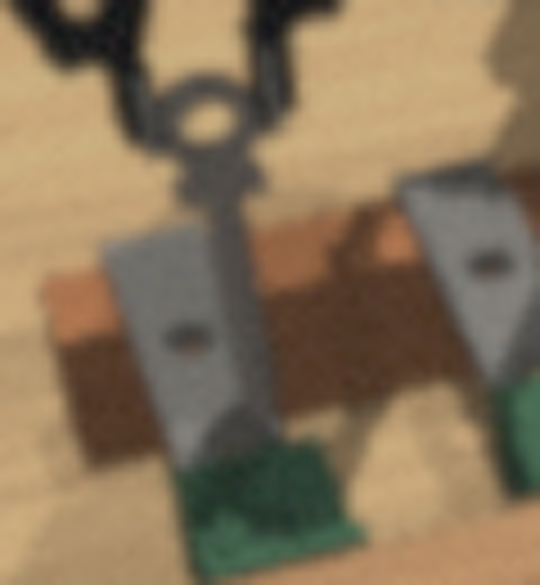

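>>> {"fn": "apply_moves", "kwargs": {
  "steps": [0.05, -0.1, -2, 0, 0.05, -0.1, -4, 0, 0.05, -0.1, -5.4, 0, 0.05, -0.1, -5.4, 0, 0.05, -0.1, -5.4, 0]
}}

```text
clock: 19.15
position: [0.5745, -0.2388, 0.2361]
ee_rot: [-0.0, 1.0, 0.03, -0.001]
contact_force: [0.1, -0.3, -2.5]
width: 0.0336
gripper_force: 41.2
```

```bash
python3 -c "
from h import *
im=get_image('scene'); save(im,'s6.png',(155,160,205,210),12)
s=get_state()['position'];print(s)
for p in (s+[0,0,-.118],[.5745,-.2395,.11]): print([(round((p[0]-155+.5)*12),round((p[1]-160+.5)*12)) for p in [pix('scene',p)]])"
```

```text
[ 0.57524757 -0.23946753  0.23720142]
[(303, 422)]
[(306, 443)]
```

View pics/s6.png

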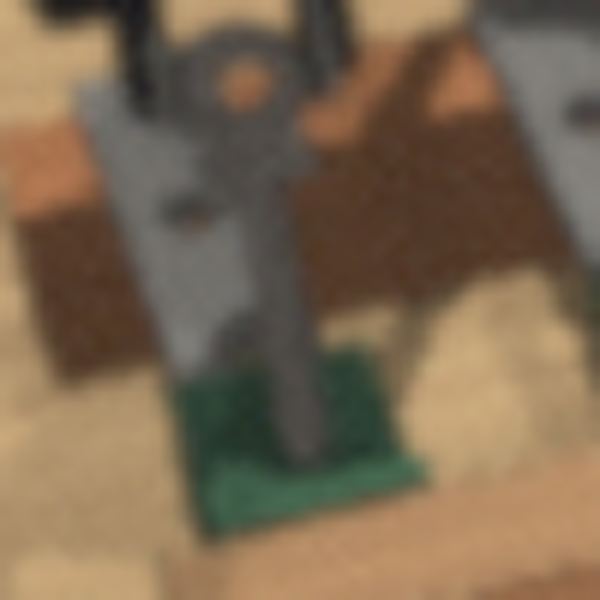

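The point sits about 3 px lower in the view than a vertical pin's would. The pin therefore still leans a few degrees toward +x. I'll slacken briefly with a small shake.

>>> {"fn": "apply_moves", "kwargs": {
  "steps": [0, 0, 3, 0, 0, 0, 3, 0, -0.8, 0, 3, 0, 0, 0, 3, 0, -0.8, 0, 3, 0, 0, 0, 3, 0],
  "jaw": 149,
  "newtons": 20
}}

```text
clock: 19.7
position: [0.5723, -0.2401, 0.2658]
ee_rot: [-0.0, 1.0, 0.029, -0.002]
contact_force: [-1.5, 0.5, -2.7]
width: 0.0351
gripper_force: 6.9
```

>>> {"fn": "apply_moves", "kwargs": {
  "steps": [0, 0, -3, 0, 0, 0, -3, 0, 0, 0, -3, 0, 0, 0, -3, 0, 0, 0, -3, 0],
  "jaw": 153
}}

```text
clock: 20.12
position: [0.5756, -0.2409, 0.2373]
ee_rot: [0.0, 1.0, 0.03, 0.001]
contact_force: [0.1, -0.6, -1.4]
width: 0.0346
gripper_force: 21.0
```

```bash
python3 -c "
from h import *
im=get_image('scene'); save(im,'s7.png',(155,160,205,210),12)
s=get_state()['position'];print(s,get_state()['width'])
for p in (s+[0,0,.006],s+[0,0,-.118],[.5745,-.2395,.11]): print([(round((p[0]-155+.5)*12),round((p[1]-160+.5)*12)) for p in [pix('scene',p)]])"
```

```text
[ 0.5755974  -0.24087356  0.23743951] 0.03497580165728413
[(242, 83)]
[(298, 423)]
[(306, 443)]
```

View pics/s7.png

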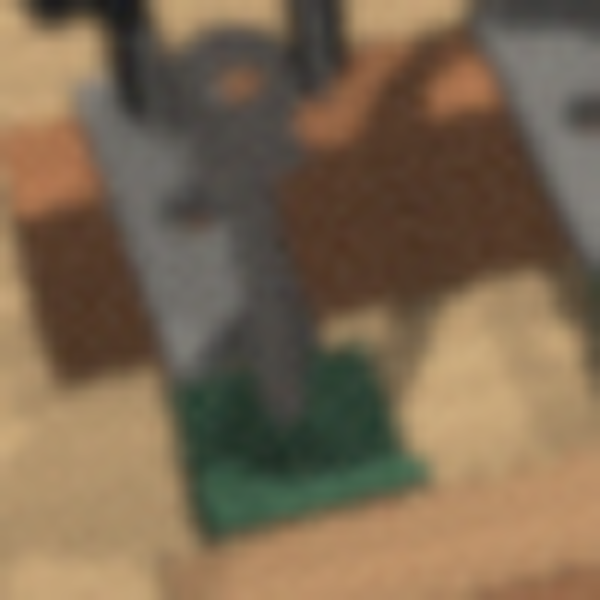

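The pin now hangs vertical, with its point at (288,425), just above the hole. Lower it.

>>> {"fn": "apply_moves", "kwargs": {
  "steps": [-0.1, 0.1, -0.5, 0, -0.1, 0.1, -1, 0, -0.1, 0.1, -1.5, 0, -0.1, 0.1, -2, 0, -0.1, 0.1, -2.2, 0, -0.1, 0.1, -2.2, 0]
}}

```text
clock: 20.67
position: [0.5811, -0.243, 0.2249]
ee_rot: [0.006, 0.999, 0.03, 0.011]
contact_force: [2.3, -0.6, 28.5]
width: 0.0348
gripper_force: 26.9
```

>>> {"fn": "apply_moves", "kwargs": {
  "steps": [0, 0, 1, 0, 0, 0, 3, 0, 0, 0, 5, 0, -1, 0, 5, 0, 0, 0, 5, 0, -1, 0, 5, 0, 0, 0, 5, 0, 0, 0, 5, 0],
  "jaw": 149
}}

```text
clock: 21.33
position: [0.5745, -0.2393, 0.2627]
ee_rot: [-0.001, 1.0, 0.029, -0.0]
contact_force: [1.5, 0.8, -2.0]
width: 0.0354
gripper_force: 7.6
```

>>> {"fn": "apply_moves", "kwargs": {
  "steps": [-1, 0, 0, 0, 0, 0, 0, 0, -0.7, 0, 0, 0, 0, 0, 0, 0, -0.4, 0, 0, 0, 0, 0, 0, 0, -0.2, 0, 0, 0, 0, 0, 0, 0]
}}

```text
clock: 22.0
position: [0.5734, -0.2395, 0.2643]
ee_rot: [0.0, 1.0, 0.03, -0.0]
contact_force: [-0.0, -0.3, -2.2]
width: 0.0354
gripper_force: 7.5
```

>>> {"fn": "apply_moves", "kwargs": {
  "steps": [0, 0, -2, 0, 0, 0, -2.5, 0, 0, 0, -2.5, 0, 0, 0, -2.5, 0],
  "jaw": 153
}}

```text
clock: 22.33
position: [0.5738, -0.2394, 0.239]
ee_rot: [-0.0, 1.0, 0.03, -0.001]
contact_force: [-0.2, 0.1, -2.1]
width: 0.0349
gripper_force: 20.6
```

```bash
python3 -c "
from h import *
im=get_image('scene'); cv2.imwrite('raw_s8.png',im[:,:,::-1])
s=get_state()['position'];print(s,get_state()['width'])
for q in (s+[0,0,.006],s+[0,0,-.118],[.5745,-.2395,.11],[.5845,-.2395,.11],[.5745,-.2295,.11]): print(np.round(pix('scene',q),1))
g=cv2.bilateralFilter(im,5,30,3)
hsv=cv2.cvtColor(g,cv2.COLOR_RGB2HSV)
for v in range(165,204): print(v,' '.join('%3d'%x for x in hsv[v,168:192,1]),'|',' '.join('%3d'%x for x in hsv[v,168:192,2]))
"
```

```text
[ 0.57412807 -0.23962385  0.23964166] 0.034842874836207044
[174.9 165.5]
[179.6 193.9]
[180.  196.5]
[180.6 198.4]
[182.9 195.8]
165  25  25  26  34  49  81  97 101  96  69  40  35  35  41  53  99 122 132 133 134 131 132 129 131 |  71  72  77  82  94 117 139 142 136 104  82  72  65  69  72  93 115 139 140 135 103  95  95 107
166  18  22  24  28  60  92  99  99  86  49  41  45  51  52  85 125 132 134 135 134 133 130 131 133 |  69  71  74  81 102 128 137 137 118  89  81  80  75  73  90 129 139 139 138 110  94  92  97 113
167  18  22  21  26  54  68  75  71  58  45  46  57  80  95 119 129 133 134 136 133 133 130 132 134 |  69  70  73  77  95 102 106 100  92  85  84  85  93  99 122 138 140 139 131  96  90  92 104 133
168  18  18  21  26  32  35  40  42  39  40  37  60 110 127 131 133 134 136 133 133 132 133 132 136 |  72  71  74  77  79  81  83  85  84  83  82  89 116 133 140 142 141 135 109  90  89  92 112 141
169  17  20  20  23  26  29  32  34  31  29  37  55 100 128 133 134 135 133 133 132 130 132 131 134 |  76  75  76  77  78  79  80  82  82  80  82  88 112 137 142 143 140 119  94  
[... 6050 characters left out ...]
  82 105 | 170 163 107  79  86  90  92  92  93  94  96  95  98  99 100  99  99  98  99  99 101 106 125 172
201  99  99  89  59  71  81  82  81  80  78  75  74  69  66  61  61  62  62  62  71  95 107 108 109 | 170 165 115  82  86  91  93  94  96  98  99 100 100 101 101 100  99  98  98 104 129 165 170 176
202  98  98  89  59  60  76  75  71  69  65  62  64  64  65  65  73  94 106 111 111 112 112 111 111 | 169 166 118  82  85  91  92  94  96  98  99 100 100 102 102 108 125 147 161 168 175 178 179 180
203 100  98  93  61  59  58  59  60  59  61  64  71  89 105 109 111 113 112 113 113 113 113 112 113 | 169 166 134  83  82  88  91  93  95  96 100 104 123 153 166 170 174 175 178 180 181 182 182 183
```

The point is now at (179.7,194), matching a vertical pin. Lower again.

>>> {"fn": "apply_moves", "kwargs": {
  "steps": [0, 0, -0.5, 0, 0, 0, -1, 0, 0, 0, -1.5, 0, 0, 0, -2, 0, 0, 0, -2, 0]
}}

```text
clock: 22.8
position: [0.5739, -0.2404, 0.2183]
ee_rot: [0.001, 1.0, 0.03, -0.0]
contact_force: [-0.2, -2.9, -2.1]
width: 0.0349
gripper_force: 20.6
```

>>> {"fn": "apply_moves", "kwargs": {
  "steps": [0, 0, -0.7, 0, 0, 0, -1.4, 0, 0, 0, -2.1, 0, 0, 0, -2.8, 0, 0, 0, -2.8, 0]
}}

```text
clock: 23.22
position: [0.5733, -0.2396, 0.1894]
ee_rot: [-0.0, 1.0, 0.029, -0.001]
contact_force: [0.7, -3.3, -4.2]
width: 0.0347
gripper_force: 20.5
```

>>> {"fn": "apply_moves", "kwargs": {
  "steps": [0.05, -0.1, -0.7, 0, 0.05, -0.1, -1.5, 0, 0.05, -0.1, -2.5, 0, 0.05, -0.1, -3.5, 0, 0.05, -0.1, -4.5, 0, 0.05, -0.1, -5, 0, 0.05, -0.1, -5, 0]
}}

```text
clock: 23.8
position: [0.5743, -0.24, 0.1394]
ee_rot: [-0.001, 1.0, 0.029, -0.001]
contact_force: [2.6, -0.7, -3.4]
width: 0.0347
gripper_force: 20.6
```

>>> {"fn": "apply_moves", "kwargs": {
  "steps": [0, 0, -0.3, 0, 0, 0, -0.6, 0, 0, 0, -0.8, 0, 0, 0, -0.8, 0]
}}

```text
clock: 24.13
position: [0.5749, -0.2403, 0.1339]
ee_rot: [-0.0, 1.0, 0.03, 0.001]
contact_force: [1.4, 0.8, 0.2]
width: 0.0348
gripper_force: 20.9
```

>>> {"fn": "apply_moves", "kwargs": {
  "steps": [0, 0, 0, 0, 0, 0, 0, 0, 0, 0, 0, 0, 0, 0, 0, 0],
  "jaw": 115
}}

```text
clock: 24.47
position: [0.5739, -0.2405, 0.1332]
ee_rot: [-0.0, 1.0, 0.03, -0.001]
contact_force: [1.1, 0.5, 0.2]
width: 0.0468
gripper_force: 0.0
```

>>> {"fn": "apply_moves", "kwargs": {
  "steps": [0, 0, 1.5, 0, 0, 0, 4, 0, 0, 0, 8, 0, 0, 0, 12, 0, 0, 4, 14, 0, 0, 8, 14, 0, 0, 12, 14, 0, 0, 16, 14, 0],
  "jaw": 100
}}

```text
clock: 25.13
position: [0.5741, -0.0792, 0.2741]
ee_rot: [0.0, 1.0, 0.029, 0.001]
contact_force: [1.0, 0.3, 0.0]
width: 0.0517
gripper_force: 0.0
```

>>> {"fn": "apply_moves", "kwargs": {
  "steps": [-3, 3, -1, 0, -6, 6, -2, 0, -9, 9, -2, 0, -12, 12, -2, 0, -15, 14, -2, 0, -18, 14, -2, 0, -20, 14, -2, 0, -20, 14, -2, 0]
}}

```text
clock: 25.8
position: [0.3694, 0.0601, 0.2532]
ee_rot: [0.0, 1.0, 0.03, -0.002]
contact_force: [0.1, -0.3, -0.3]
width: 0.0516
gripper_force: 0.0
```

Run:
```python
from h import *
im=get_image("top"); cv2.imwrite("raw_top2.png",im[:,:,::-1])
for p in pins(im): print(*[np.round(q,3) for q in p])
a=im[175:290,120:390]; sc=get_image("scene")[140:255,150:285]
v=np.hstack([cv2.resize(a,None,fx=2,fy=4.2)[:,:520],cv2.resize(sc,(280,483))]) if 0 else np.hstack([cv2.resize(a,(540,230)),cv2.resize(sc,(260,230))])
cv2.imwrite("pics/c1.png",v[:,:,::-1]); print(get_state()["position"])
```

```text
[0.512 0.404] [0.474 0.399] 8.153 0.138 177
[0.46  0.313] [0.421 0.307] 8.51 0.137 174
[0.37425349 0.05951297 0.25372504]
```

View pics/c1.png

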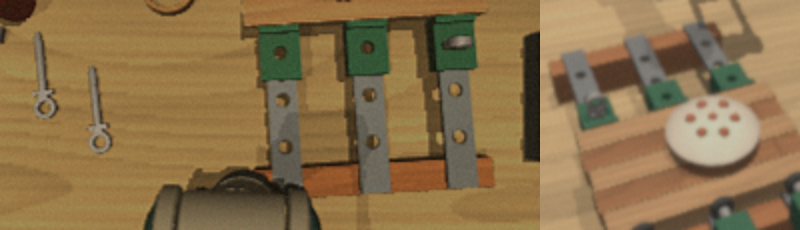

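The first pin stands seated in shoe 1. The other two pins have not moved. Next is the one at (0.418, 0.307).

>>> {"fn": "apply_moves", "kwargs": {
  "steps": [1, 4, -2, 5, 2, 8, -4, 5, 3, 12, -6, 5, 4, 16, -9, 5, 4.3, 20, -12, 5, 4.3, 24, -14, 5, 4.3, 24.8, -17, 5, 4.3, 24.8, -17, 5]
}}

```text
clock: 26.57
position: [0.4178, 0.3105, 0.0792]
ee_rot: [0.0, 0.997, 0.074, -0.002]
contact_force: [-0.6, -0.9, 0.1]
width: 0.052
gripper_force: 0.0
```

>>> {"fn": "apply_moves", "kwargs": {
  "steps": [0, 0, -3, 0, 0, 0, -5, 0, 0, 0, -7, 0, 0, 0, -7.8, 0, 0, 0, -7.8, 0, 0, 0, -7.8, 0]
}}

```text
clock: 27.07
position: [0.4184, 0.3076, 0.005]
ee_rot: [0.0, 0.997, 0.073, -0.0]
contact_force: [0.1, 1.0, 0.4]
width: 0.0522
gripper_force: 0.0
```

>>> {"fn": "apply_moves", "kwargs": {
  "steps": [-0.05, 0, -0.2, 0, -0.05, 0, -0.4, 0, -0.05, 0, -0.4, 0]
}}

```text
clock: 27.32
position: [0.4175, 0.3077, 0.002]
ee_rot: [-0.0, 0.997, 0.073, 0.001]
contact_force: [0.5, 0.7, 1.4]
width: 0.052
gripper_force: 0.0
```

>>> {"fn": "apply_moves", "kwargs": {
  "steps": [0, 0, 0, 0, 0, 0, 0, 0, 0, 0, 0, 0, 0, 0, 0, 0, 0, 0, 0, 0, 0, 0, 0, 0],
  "jaw": 160,
  "newtons": 40
}}

```text
clock: 27.82
position: [0.4174, 0.3077, 0.0022]
ee_rot: [-0.0, 0.997, 0.073, 0.001]
contact_force: [-0.6, -0.7, 5.5]
width: 0.0341
gripper_force: 39.5
```

>>> {"fn": "apply_moves", "kwargs": {
  "steps": [0, 0, 1, 0, 0, 0, 3, 0, 0, 0, 7, 0, 0, 0, 11, 0, 0, 0, 15, 0, 0, 0, 19, 0, 0, 0, 22.5, 0, 0, 0, 22.5, 0]
}}

```text
clock: 28.48
position: [0.4204, 0.3095, 0.2345]
ee_rot: [-0.003, 0.997, 0.073, 0.007]
contact_force: [1.3, 1.2, -1.9]
width: 0.0339
gripper_force: 40.3
```

>>> {"fn": "apply_moves", "kwargs": {
  "steps": [0, 0, 0, 0, 0, 0, 0, 0, 0, 0, 0, 0, 0, 0, 0, 0],
  "jaw": 151,
  "newtons": 20
}}

```text
clock: 28.82
position: [0.4158, 0.3068, 0.2243]
ee_rot: [0.001, 0.997, 0.073, -0.002]
contact_force: [0.6, 0.0, -2.5]
width: 0.0348
gripper_force: 19.6
```

>>> {"fn": "apply_moves", "kwargs": {
  "steps": [0, 0, 0, 0, 0, 0, 0, 0, 0, 0, 0, 0],
  "jaw": 150
}}

```text
clock: 29.07
position: [0.4168, 0.3074, 0.2256]
ee_rot: [0.0, 0.997, 0.073, -0.001]
contact_force: [0.3, -0.8, -1.6]
width: 0.0352
gripper_force: 12.8
```

```bash
python3 -c "
from h import *
hang()"
```

```text
blob x,y rel [-3 -2] size [13 31 97]
blob x,y rel [14 45] size [10  5 34]
29.0667 [0.4168 0.3074 0.2256] w 0.03517 f 12.828387469053268 m [ 0.019  0.023 -0.03 ]
```

>>> {"fn": "apply_moves", "kwargs": {
  "steps": [0, 0, 1, 0, 0, 0, 2, 0, 0, 0, 3, 0, 0, 0, 4, 0, -1, 0, 4, 0, 0, 0, 4, 0, -1, 0, 4, 0, 0, 0, 4, 0],
  "jaw": 149
}}

```text
clock: 29.78
position: [0.4136, 0.3071, 0.2661]
ee_rot: [0.0, 0.997, 0.074, -0.002]
contact_force: [-0.8, -0.3, -2.5]
width: 0.0356
gripper_force: 6.0
```

>>> {"fn": "apply_moves", "kwargs": {
  "steps": [-1, 0, 0, 0, 0, 0, 0, 0, -1, 0, 0, 0, 0, 0, 0, 0, -1, 0, 0, 0, 0, 0, 0, 0, -1, 0, 0, 0, 0, 0, 0, 0]
}}

```text
clock: 30.45
position: [0.4145, 0.3074, 0.2667]
ee_rot: [-0.0, 0.997, 0.074, -0.001]
contact_force: [-0.4, 0.7, 0.1]
width: 0.0357
gripper_force: 0.0
```

>>> {"fn": "apply_moves", "kwargs": {
  "steps": [-1, 0, 0, 0, 0, 0, 0, 0, -0.7, 0, 0, 0, 0, 0, 0, 0, -0.4, 0, 0, 0, 0, 0, 0, 0, -0.2, 0, 0, 0, 0, 0, 0, 0]
}}

```text
clock: 31.12
position: [0.4165, 0.3074, 0.2663]
ee_rot: [0.0, 0.997, 0.073, -0.0]
contact_force: [0.2, -0.4, 0.5]
width: 0.0357
gripper_force: 0.0
```

>>> {"fn": "apply_moves", "kwargs": {
  "steps": [0, 0, 1, 0, 0, 0, 2, 0, 0, 0, 2.5, 0, 0, 0, 2.5, 0],
  "jaw": 155,
  "newtons": 30
}}

```text
clock: 31.45
position: [0.4179, 0.308, 0.2935]
ee_rot: [-0.001, 0.997, 0.073, 0.002]
contact_force: [-0.1, -1.4, 0.4]
width: 0.0334
gripper_force: 0.0
```

```bash
cat >> h.py <<'E'
def lean():
    "blob expected for a vertical pin in the scene view against the seen one"
    hang(); s=get_state()["position"]; p=np.array(pix("scene",s)).astype(int)
    print("expected eye,point rel",np.round(np.array(pix("scene",s+[0,0,.006]))-p,1),np.round(np.array(pix("scene",s+[0,0,-.118]))-p,1))
E
python3 -c "
from h import *
lean()"
```

```text
blob x,y rel [-25  43] size [ 7  7 27]
31.45 [0.4179 0.308  0.2935] w 0.03336 f 0.0 m [ 0.03  -0.016  0.029]
expected eye,point rel [ 0.7 -1.3] [-3.3 26.5]
```

The pin was shaken out. Find where it fell.

>>> {"fn": "apply_moves", "kwargs": {
  "steps": [-4, -4, 0, 0, -8, -8, 0, 0, -12, -12, 0, 0, -12, -16, 0, 0, -12, -20, 0, 0, -12, -20, 0, 0],
  "jaw": 100
}}

```text
clock: 32.0
position: [0.2947, 0.1058, 0.2912]
ee_rot: [0.001, 0.997, 0.074, 0.0]
contact_force: [0.6, -1.6, -0.3]
width: 0.0519
gripper_force: 0.0
```

Run:
```python
from h import *
im=get_image("top"); cv2.imwrite("raw_top3.png",im[:,:,::-1])
for p in pins(im): print(*[np.round(q,3) for q in p])
save(im,"t3.png",(90,160,390,280),2.6); print(get_state()["position"])
```

```text
[0.512 0.404] [0.474 0.399] 8.166 0.135 178
[0.324 0.29 ] [0.286 0.278] 17.404 0.138 188
[0.2939136  0.10043382 0.2911421 ]
```

View pics/t3.png

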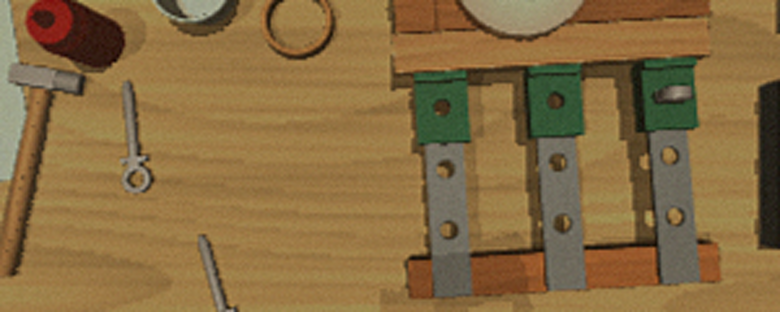

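The fallen pin lies flat on clear bench (eye at about x 0.2835, y 0.277) and nothing else has moved. I'll pick it again, with gentler slackening.

>>> {"fn": "apply_moves", "kwargs": {
  "steps": [-0.3, 4, -3, 5, -0.6, 8, -6, 9, -1, 12, -9, 9, -1, 16, -13, 9, -1.1, 17.7, -17, 9, -1.1, 17.7, -21, 9, -1.1, 17.7, -21, 9]
}}

```text
clock: 32.63
position: [0.2851, 0.2859, 0.0794]
ee_rot: [-0.0, 0.988, 0.152, -0.0]
contact_force: [-0.3, 0.2, 0.1]
width: 0.0519
gripper_force: 0.0
```

>>> {"fn": "apply_moves", "kwargs": {
  "steps": [0, 0, -3, 0, 0, 0, -5, 0, 0, 0, -7, 0, 0, 0, -7.5, 0, 0, 0, -7.5, 0, 0, 0, -7.5, 0]
}}

```text
clock: 33.13
position: [0.2863, 0.2848, 0.0066]
ee_rot: [-0.0, 0.989, 0.151, 0.0]
contact_force: [-0.3, -0.5, -0.1]
width: 0.0519
gripper_force: 0.0
```

>>> {"fn": "apply_moves", "kwargs": {
  "steps": [-0.1, -0.2, 1.5, 0, -0.25, -0.8, 1.5, 0, -0.25, -0.8, 0.5, 0, -0.25, -0.8, -0.4, 0, -0.25, -0.8, -0.5, 0, -0.25, -0.8, -0.5, 0]
}}

```text
clock: 33.63
position: [0.2836, 0.2763, 0.0017]
ee_rot: [-0.0, 0.989, 0.151, 0.0]
contact_force: [0.9, 0.6, -0.8]
width: 0.0516
gripper_force: 0.0
```

```bash
python3 -c "
from h import *
s=get_state();print(s['position'],s['contact_force'])"
```

```text
[0.28355311 0.27631537 0.00165753] [ 0.91550814  0.56584941 -0.82723554]
```

>>> {"fn": "apply_moves", "kwargs": {
  "steps": [0, 0, 0, 0, 0, 0, 0, 0, 0, 0, 0, 0, 0, 0, 0, 0, 0, 0, 0, 0, 0, 0, 0, 0],
  "jaw": 160,
  "newtons": 40
}}

```text
clock: 34.13
position: [0.2839, 0.2767, 0.0022]
ee_rot: [-0.0, 0.989, 0.151, 0.001]
contact_force: [-0.3, -0.7, 5.0]
width: 0.0343
gripper_force: 39.2
```

>>> {"fn": "apply_moves", "kwargs": {
  "steps": [0, 0, 1, 0, 0, 0, 3, 0, 0, 0, 7, 0, 0, 0, 11, 0, 0, 0, 15, 0, 0, 0, 19, 0, 0, 0, 19, 0, 0, 0, 19, 0]
}}

```text
clock: 34.8
position: [0.2846, 0.2773, 0.1937]
ee_rot: [-0.001, 0.989, 0.151, 0.003]
contact_force: [-0.7, 0.7, -2.7]
width: 0.0336
gripper_force: 40.3
```

>>> {"fn": "apply_moves", "kwargs": {
  "steps": [0, 0, 0, 0, 0, 0, 0, 0, 0, 0, 0, 0, 0, 0, 0, 0],
  "jaw": 151,
  "newtons": 20
}}

```text
clock: 35.13
position: [0.2826, 0.2759, 0.1898]
ee_rot: [0.001, 0.989, 0.151, -0.002]
contact_force: [-0.4, 0.2, -1.9]
width: 0.0348
gripper_force: 19.7
```

>>> {"fn": "apply_moves", "kwargs": {
  "steps": [0, 0, 0, 0, 0, 0, 0, 0, 0, 0, 0, 0],
  "jaw": 150
}}

```text
clock: 35.38
position: [0.2835, 0.2765, 0.1909]
ee_rot: [0.0, 0.989, 0.151, -0.0]
contact_force: [1.3, -0.6, -1.5]
width: 0.0355
gripper_force: 12.8
```

>>> {"fn": "apply_moves", "kwargs": {
  "steps": [0, 0, 0, 0, 0, 0, 0, 0, 0, 0, 0, 0, 0, 0, 0, 0],
  "jaw": 149
}}

```text
clock: 35.72
position: [0.2835, 0.2765, 0.1913]
ee_rot: [-0.0, 0.989, 0.151, 0.0]
contact_force: [0.2, -0.1, -1.9]
width: 0.0355
gripper_force: 6.7
```

```bash
python3 -c "
from h import *
lean()"
```

```text
blob x,y rel [-4 -1] size [ 8 24 36]
35.7167 [0.2835 0.2765 0.1913] w 0.03548 f 6.713270768523216 m [ 0.014  0.034 -0.012]
expected eye,point rel [ 1.  -0.6] [-1.4 24.1]
```

>>> {"fn": "apply_moves", "kwargs": {
  "steps": [-0.6, -0.1, 0, 0, 0, 0, 0, 0, -0.6, -0.1, 0, 0, 0, 0, 0, 0, 0, 0, 0, 0]
}}

```text
clock: 36.18
position: [0.2844, 0.2768, 0.1914]
ee_rot: [-0.0, 0.988, 0.151, 0.001]
contact_force: [0.8, 0.5, -2.4]
width: 0.0361
gripper_force: 6.3
```

>>> {"fn": "apply_moves", "kwargs": {
  "steps": [0, 0, 0, 0, 0, 0, 2, 0, 0, 0, 5, 0, 0, 0, 8, 0, 0, 0, 10.5, 0, 0, 0, 10.5, 0, 0, 0, 10.5, 0],
  "jaw": 155,
  "newtons": 30
}}

```text
clock: 36.77
position: [0.2841, 0.2769, 0.2973]
ee_rot: [-0.001, 0.989, 0.151, 0.001]
contact_force: [-0.4, -0.4, -2.2]
width: 0.0343
gripper_force: 30.7
```

```bash
python3 -c "
from h import *
lean()"
```

```text
blob x,y rel [-25 -10] size [ 27  35 350]
36.7667 [0.2841 0.2769 0.2973] w 0.03431 f 30.70135474205017 m [-0.032  0.021  0.001]
expected eye,point rel [ 1.1 -0.7] [-1.5 26.4]
```

>>> {"fn": "apply_moves", "kwargs": {
  "steps": [2.2, -3, 0, -5, 4.4, -6, 0, -10, 6.6, -9, 0, -14, 8.8, -12, 0, -14, 11, -15, 0, -14, 13.2, -18, 0, -14, 15.4, -21, 0, -14, 17.6, -24, 0, -14]
}}

```text
clock: 37.48
position: [0.459, 0.0348, 0.2941]
ee_rot: [-0.0, 1.0, 0.029, -0.002]
contact_force: [0.5, 0.3, -1.5]
width: 0.0341
gripper_force: 30.8
```

>>> {"fn": "apply_moves", "kwargs": {
  "steps": [2.2, -3, 0, 0, 4.4, -6, 0, 0, 6.6, -9, -1, 0, 8.8, -12, -2, 0, 10.6, -14.7, -4, 0, 10.6, -14.7, -5.5, 0, 10.6, -14.7, -5.5, 0, 10.6, -14.7, -5.5, 0]
}}

```text
clock: 38.15
position: [0.5636, -0.11, 0.2384]
ee_rot: [-0.001, 1.0, 0.029, -0.003]
contact_force: [0.6, -0.6, -1.6]
width: 0.0341
gripper_force: 30.9
```

```bash
cat >> h.py <<'E'
def near(hole):
    "point of the pin against the green shoe below, scene view"
    im=get_image("scene"); s=get_state()["position"]; print(s.round(4),round(get_state()["width"],4))
    e=np.array(pix("scene",s+[0,0,-.118])); print("point exp",e.round(1),"hole",np.round(pix("scene",hole),1))
    hsv=cv2.cvtColor(cv2.bilateralFilter(im,5,30,3),cv2.COLOR_RGB2HSV); u,v=e.astype(int)
    for r in range(v-8,v+8): print(r,u-8,' '.join('%3d'%x for x in hsv[r,u-8:u+10,1]))
E
python3 -c "
from h import *
near([.5663,-.1105,.11])"
```

```text
[ 0.5644 -0.1098  0.2401] 0.0343
point exp [215.8 184.3] hole [215.9 187.3]
176 207  14  14  14  14  17  17  20  28  44  69 100 115 123 120 114 108 105 105
177 207  13  14  14  14  17  17  20  31  37  60  96 103 101 102 100 100 100 100
178 207  12  18  18  14  14  17  24  27  36  61  93  95  95  98  98  99 100  99
179 207  13  18  25  25  21  18  21  27  33  54  91  93  91  96  99  99 100  99
180 207  18  26  29  32  29  22  22  28  31  34  46  52  59  84  96  99  99  99
181 207  28  30  40  42  38  29  25  22  22  26  42  57  55  61  85  97  99  99
182 207  39  41  46  51  51  44  30  22  19  27  46  66  72  59  79  96  99  99
183 207  55  61  61  69  65  60  34  26  23  27  51  71  71  58  63  86  97  98
184 207  68  70  77  78  77  70  46  30  27  31  60  76  78  75  63  64  94  98
185 207  74  78  81  82  80  69  58  40  41  53  65  77  84  77  70  63  87  97
186 207  77  78  84  82  80  75  66  64  62  68  72  82  81  80  73  68  65  94
187 207  73  79  82  78  80  77  76  74  74  77  85  85  82  82  80  75  58  67
188 207  75  81  85  83  80  79  79  77  77  82  82  86  85  86  81  70  62  56
189 207  72  84  84  84  83  84  78  80  77  81  79  83  87  84  78  74  64  57
190 207  69  87  86  84  85  86  83  81  83  79  79  76  74  68  68  61  60  53
191 207  67  83  86  85  84  83  80  78  74  73  68  65  60  62  59  58  51  51
```

Vertical: the point is at (215,185), where it should be. Lower.

>>> {"fn": "apply_moves", "kwargs": {
  "steps": [0.15, -0.1, -0.5, 0, 0.15, -0.1, -1, 0, 0.15, -0.1, -1.6, 0, 0.15, -0.1, -2.2, 0, 0.15, -0.1, -2.2, 0]
}}

```text
clock: 38.62
position: [0.5663, -0.1109, 0.2181]
ee_rot: [-0.0, 1.0, 0.03, -0.001]
contact_force: [-0.2, 0.1, -2.0]
width: 0.0342
gripper_force: 30.9
```

>>> {"fn": "apply_moves", "kwargs": {
  "steps": [0, 0, -0.8, 0, 0, 0, -1.6, 0, 0, 0, -2.4, 0, 0, 0, -3.2, 0, 0, 0, -3.2, 0]
}}

```text
clock: 39.03
position: [0.5659, -0.1112, 0.185]
ee_rot: [-0.001, 1.0, 0.029, -0.002]
contact_force: [1.8, 0.4, -2.9]
width: 0.0342
gripper_force: 30.9
```

>>> {"fn": "apply_moves", "kwargs": {
  "steps": [0, 0, -1, 0, 0, 0, -2, 0, 0, 0, -3, 0, 0, 0, -4, 0, 0, 0, -4.6, 0, 0, 0, -4.6, 0]
}}

```text
clock: 39.53
position: [0.5663, -0.1112, 0.1393]
ee_rot: [-0.0, 1.0, 0.029, -0.001]
contact_force: [1.6, 0.9, -2.8]
width: 0.0341
gripper_force: 30.9
```

>>> {"fn": "apply_moves", "kwargs": {
  "steps": [0, 0, -0.3, 0, 0, 0, -0.6, 0, 0, 0, -0.7, 0, 0, 0, -0.7, 0]
}}

```text
clock: 39.87
position: [0.5674, -0.1116, 0.1364]
ee_rot: [0.0, 1.0, 0.03, 0.001]
contact_force: [-1.9, 1.3, 6.4]
width: 0.0346
gripper_force: 31.5
```

>>> {"fn": "apply_moves", "kwargs": {
  "steps": [0, 0, 0, 0, 0, 0, 0, 0, 0, 0, 0, 0, 0, 0, 0, 0],
  "jaw": 115
}}

```text
clock: 40.2
position: [0.5668, -0.1116, 0.1342]
ee_rot: [0.0, 1.0, 0.03, -0.0]
contact_force: [0.0, 0.5, 0.3]
width: 0.0469
gripper_force: 0.0
```

>>> {"fn": "apply_moves", "kwargs": {
  "steps": [0, 0, 1.5, 0, 0, 0, 4, 0, 0, 0, 8, 0, 0, 0, 11, 0, -3, 3, 13, 0, -6, 6, 13, 0, -9, 9, 13, 0, -12, 12, 13, 0],
  "jaw": 100
}}

```text
clock: 40.87
position: [0.4507, 0.0042, 0.2645]
ee_rot: [0.0, 1.0, 0.029, 0.0]
contact_force: [-0.9, 1.5, -0.0]
width: 0.0522
gripper_force: 0.0
```

>>> {"fn": "apply_moves", "kwargs": {
  "steps": [-3, 3, -1, 0, -6, 6, -2, 0, -8, 9, -2, 0, -8, 12, -2, 0, -8, 15, -2, 0, -8, 18, -2, 0, -8, 18, -2, 0]
}}

```text
clock: 41.45
position: [0.3717, 0.1879, 0.2444]
ee_rot: [-0.002, 0.999, 0.032, 0.0]
contact_force: [-0.1, 0.9, -0.3]
width: 0.052
gripper_force: 0.0
```

Run:
```python
from h import *
im=get_image("top"); cv2.imwrite("raw_top4.png",im[:,:,::-1]); sc=get_image("scene"); cv2.imwrite("raw_s9.png",sc[:,:,::-1])
for p in pins(im): print(*[np.round(q,3) for q in p])
print(get_state()["position"])
def blob(n,i,c,r=22,sat=60):
    u,v=map(int,pix(n,c)); h=cv2.cvtColor(i,cv2.COLOR_RGB2HSV)[v-r:v+r,u-r:u+r]; m=((h[...,1]<sat)&(h[...,2]>60)).astype(np.uint8)
    k,l,s,ce=cv2.connectedComponentsWithStats(m)
    for j in range(1,k):
        if s[j,4]>12: print(n,s[j],(ce[j]-r).round(1))
for h in ([.5745,-.24,.138],[.566,-.111,.138]):
    print(h); blob("scene",sc,h,14); blob("top",im,h,14)
```

```text
[0.513 0.404] [0.474 0.399] 8.301 0.135 180
[0.37157783 0.18404359 0.24408129]
[0.5745, -0.24, 0.138]
scene [  0   0  22  24 310] [-3.3 -3.5]
top [12 13  9  5 31] [1.2 0.8]
[0.566, -0.111, 0.138]
scene [  0   0  21  23 291] [-5.2 -3. ]
scene [21 22  7  6 33] [10.4 10.8]
top [11 13 10  5 30] [1.  0.7]
```

>>> {"fn": "apply_moves", "kwargs": {
  "steps": [2, 4, 0, 5, 4, 8, -2, 5, 6, 12, -5, 5, 8, 16, -8, 5, 10, 20, -11, 5, 10, 21.4, -14, 5, 10, 21.4, -16, 5, 10, 21.4, -16, 5]
}}

```text
clock: 42.22
position: [0.471, 0.3967, 0.078]
ee_rot: [0.002, 0.997, 0.073, -0.004]
contact_force: [-0.7, -0.7, -0.2]
width: 0.0519
gripper_force: 0.0
```

>>> {"fn": "apply_moves", "kwargs": {
  "steps": [0, 0, -1.5, 0, 0, 0, -3, 0, 0, 0, -4, 0, 0, 0, -4, 0]
}}

```text
clock: 42.55
position: [0.4711, 0.395, 0.0427]
ee_rot: [0.001, 0.997, 0.072, -0.002]
contact_force: [-0.5, -0.1, 0.1]
width: 0.052
gripper_force: 0.0
```

>>> {"fn": "apply_moves", "kwargs": {
  "steps": [0.05, 0.3, -1.5, 0, 0.05, 0.3, -3, 0, 0.05, 0.3, -4, 0, 0.05, 0.3, -4.1, 0, 0.05, 0.3, -4.1, 0]
}}

```text
clock: 42.97
position: [0.4725, 0.3999, 0.0036]
ee_rot: [0.0, 0.997, 0.073, -0.0]
contact_force: [-0.7, -0.4, 0.5]
width: 0.0522
gripper_force: 0.0
```

>>> {"fn": "apply_moves", "kwargs": {
  "steps": [0, 0, 0, 0, 0, 0, 0, 0, 0, 0, 0, 0, 0, 0, 0, 0, 0, 0, 0, 0, 0, 0, 0, 0],
  "jaw": 160,
  "newtons": 40
}}

```text
clock: 43.47
position: [0.4732, 0.4007, 0.0047]
ee_rot: [-0.0, 0.997, 0.073, 0.001]
contact_force: [-0.1, -1.9, 6.5]
width: 0.0339
gripper_force: 39.9
```

>>> {"fn": "apply_moves", "kwargs": {
  "steps": [0, 0, 1, 0, 0, 0, 3, 0, 0, 0, 7, 0, 0, 0, 11, 0, 0, 0, 15, 0, 0, 0, 19, 0, 0, 0, 19, 0, 0, 0, 19, 0]
}}

```text
clock: 44.13
position: [0.4735, 0.4015, 0.1968]
ee_rot: [-0.002, 0.997, 0.073, 0.003]
contact_force: [0.1, 0.6, -2.3]
width: 0.0337
gripper_force: 40.2
```

>>> {"fn": "apply_moves", "kwargs": {
  "steps": [0, 0, 0, 0, 0, 0, 0, 0, 0, 0, 0, 0, 0, 0, 0, 0],
  "jaw": 151,
  "newtons": 20
}}

```text
clock: 44.47
position: [0.4716, 0.4, 0.1913]
ee_rot: [0.001, 0.997, 0.073, -0.002]
contact_force: [-1.3, -0.4, -2.1]
width: 0.0349
gripper_force: 16.7
```

```bash
python3 -c "
from h import *
lean()"
```

```text
blob x,y rel [-4 -4] size [12 34 93]
44.4667 [0.4716 0.4    0.1913] w 0.03485 f 16.73367440700531 m [-0.031  0.113  0.016]
expected eye,point rel [ 0.6 -1.1] [-4.6 24.3]
```

>>> {"fn": "apply_moves", "kwargs": {
  "steps": [0, 0, 0, 0, 0, 0, 0, 0, 0, 0, 0, 0],
  "jaw": 150
}}

```text
clock: 44.77
position: [0.4724, 0.4005, 0.193]
ee_rot: [0.0, 0.997, 0.073, -0.0]
contact_force: [-0.3, 0.1, -1.9]
width: 0.0353
gripper_force: 11.0
```

>>> {"fn": "apply_moves", "kwargs": {
  "steps": [0, 0, 0, 0, 0, 0, 0, 0, 0, 0, 0, 0],
  "jaw": 149.5
}}

```text
clock: 45.02
position: [0.4724, 0.4005, 0.1933]
ee_rot: [0.0, 0.997, 0.073, 0.0]
contact_force: [0.3, 0.5, -2.0]
width: 0.0357
gripper_force: 8.3
```

```bash
python3 -c "
from h import *
lean()"
```

```text
blob x,y rel [-3 -4] size [ 7 33 83]
45.0167 [0.4724 0.4005 0.1933] w 0.03569 f 8.349094837903976 m [-0.012  0.078 -0.007]
expected eye,point rel [ 0.9 -0.4] [-4.4 25. ]
```

>>> {"fn": "apply_moves", "kwargs": {
  "steps": [0, 0, 0, 0, 0, 0, 0, 0, 0, 0, 0, 0],
  "jaw": 149
}}

```text
clock: 45.32
position: [0.4724, 0.4005, 0.1933]
ee_rot: [0.0, 0.997, 0.073, 0.0]
contact_force: [0.3, -0.2, -1.6]
width: 0.0357
gripper_force: 5.8
```

```bash
python3 -c "
from h import *
lean()"
```

```text
blob x,y rel [-3 -3] size [ 7 32 77]
45.3167 [0.4724 0.4005 0.1933] w 0.03571 f 5.815622583031654 m [ 0.023  0.065 -0.053]
expected eye,point rel [ 0.9 -0.4] [-4.4 25. ]
```

>>> {"fn": "apply_moves", "kwargs": {
  "steps": [-0.6, -0.1, 0, 0, 0, 0, 0, 0, -0.6, -0.1, 0, 0, 0, 0, 0, 0, 0, 0, 0, 0]
}}

```text
clock: 45.78
position: [0.4733, 0.4007, 0.1933]
ee_rot: [-0.0, 0.997, 0.073, 0.001]
contact_force: [0.4, -0.1, -3.0]
width: 0.0353
gripper_force: 5.7
```

```bash
python3 -c "
from h import *
lean()"
```

```text
blob x,y rel [-5 -4] size [ 9 30 67]
45.7833 [0.4733 0.4007 0.1933] w 0.03531 f 5.723296031355858 m [ 0.026 -0.065 -0.034]
expected eye,point rel [ 1.  -1.3] [-4.2 24.1]
```

>>> {"fn": "apply_moves", "kwargs": {
  "steps": [0, 0, 0, 0, 0, 0, 2, 0, 0, 0, 5, 0, 0, 0, 8, 0, 0, 0, 10.5, 0, 0, 0, 10.5, 0],
  "jaw": 155,
  "newtons": 30
}}

```text
clock: 46.33
position: [0.4747, 0.402, 0.3046]
ee_rot: [-0.003, 0.997, 0.073, 0.005]
contact_force: [0.9, -0.2, -0.7]
width: 0.0341
gripper_force: 30.4
```

>>> {"fn": "apply_moves", "kwargs": {
  "steps": [1, -4, 0, -5, 2, -8, 0, -5, 3, -12, 0, -5, 4, -16, 0, -5, 5, -20, 0, -5, 6, -24, 0, -5, 7, -28, 0, -5, 8, -32, 0, -5]
}}

```text
clock: 47.0
position: [0.552, 0.0785, 0.2972]
ee_rot: [-0.0, 1.0, 0.03, -0.001]
contact_force: [0.8, 1.0, -3.2]
width: 0.0341
gripper_force: 30.5
```

>>> {"fn": "apply_moves", "kwargs": {
  "steps": [0.6, -4, -1, 0, 0.6, -6.1, -3, 0, 0.6, -6.1, -5, 0, 0.6, -6.1, -5, 0, 0.6, -6.1, -5, 0]
}}

```text
clock: 47.42
position: [0.5572, 0.0195, 0.2466]
ee_rot: [-0.0, 1.0, 0.029, -0.002]
contact_force: [0.5, -0.1, -1.2]
width: 0.0341
gripper_force: 30.6
```

```bash
python3 -c "
from h import *
near([.5581,.0193,.11])"
```

```text
[0.5583 0.0199 0.2481] 0.0341
point exp [250.  174.4] hole [249.8 178.6]
166 242  19  22  39  72  80  78  44  39  64  96  98  98  99  99  97  97  96  97
167 242  17  20  31  61  74  72  36  37  66  96  99 100  99 100  96  95  96  97
168 242  16  20  27  38  53  57  37  37  64  96  99  99  99  99  98  98  96  95
169 242  16  18  22  29  34  41  31  35  63  96  99  99  99  99  99  99  96  97
170 242  22  15  16  20  22  27  29  32  58  94  97  97  98  99  99  99  97  99
171 242  26  26  20  16  16  20  26  29  38  66  75  90  98  99  98  98  97  97
172 242  41  34  40  33  29  21  21  24  25  40  50  76  93  99  99  99  97  97
173 242  69  46  44  49  37  25  21  21  26  42  49  60  81  97  99  99  99  96
174 242  56  55  61  61  54  30  22  22  30  50  62  64  61  89  99  99 100  98
175 242  71  69  70  71  67  39  30  30  34  63  70  73  62  79  96  99  98  97
176 242  80  76  77  75  72  55  31  34  43  67  78  77  72  62  79  98  98  97
177 242  77  77  77  80  77  67  59  53  62  73  80  78  76  66  64  94  98  97
178 242  82  78  80  77  79  69  70  67  75  78  82  82  80  73  60  69  93  95
179 242  78  81  78  78  77  78  72  72  76  78  80  84  81  72  61  59  62  67
180 242  81  79  82  82  79  75  73  77  77  78  83  83  81  76  62  59  61  62
181 242  82  84  85  86  84  85  85  85  82  80  76  71  69  69  60  59  61  63
```

>>> {"fn": "apply_moves", "kwargs": {
  "steps": [-0.2, -0.05, -0.6, 0, -0.2, -0.05, -1.2, 0, -0.2, -0.05, -1.8, 0, -0.2, -0.05, -2.3, 0, -0.2, -0.05, -2.7, 0, -0.2, -0.05, -2.7, 0]
}}

```text
clock: 47.97
position: [0.5558, 0.0194, 0.2202]
ee_rot: [-0.0, 1.0, 0.03, -0.001]
contact_force: [0.2, 0.1, -2.5]
width: 0.0342
gripper_force: 30.6
```

Free entry (no contact force). Bring x back over the hole as it goes down.

>>> {"fn": "apply_moves", "kwargs": {
  "steps": [0.1, 0, -0.8, 0, 0.2, 0, -1.6, 0, 0.2, 0, -2.4, 0, 0.2, 0, -3.2, 0, 0.2, 0, -3.2, 0]
}}

```text
clock: 48.38
position: [0.5571, 0.019, 0.1869]
ee_rot: [-0.0, 1.0, 0.03, -0.002]
contact_force: [-0.5, 1.0, -2.6]
width: 0.0343
gripper_force: 30.6
```

>>> {"fn": "apply_moves", "kwargs": {
  "steps": [0, 0, -1, 0, 0, 0, -2, 0, 0, 0, -3, 0, 0, 0, -4, 0, 0, 0, -4.3, 0, 0, 0, -4.3, 0]
}}

```text
clock: 48.88
position: [0.5581, 0.0189, 0.145]
ee_rot: [-0.0, 1.0, 0.03, -0.001]
contact_force: [0.2, -0.2, -3.0]
width: 0.0342
gripper_force: 30.6
```

>>> {"fn": "apply_moves", "kwargs": {
  "steps": [0, 0, -0.3, 0, 0, 0, -0.5, 0, 0, 0, -0.5, 0]
}}

```text
clock: 49.13
position: [0.5586, 0.0189, 0.1412]
ee_rot: [0.0, 1.0, 0.03, 0.0]
contact_force: [0.5, -0.6, -2.9]
width: 0.034
gripper_force: 30.6
```

>>> {"fn": "apply_moves", "kwargs": {
  "steps": [0, 0, -0.3, 0, 0, 0, -0.5, 0, 0, 0, -0.5, 0]
}}

```text
clock: 49.38
position: [0.559, 0.019, 0.1366]
ee_rot: [0.0, 1.0, 0.03, 0.001]
contact_force: [2.2, -0.4, -0.7]
width: 0.0345
gripper_force: 30.7
```

Seated, as the weight has come off the gripper. Release, retreat, and check.

>>> {"fn": "apply_moves", "kwargs": {
  "steps": [0, 0, 0, 0, 0, 0, 0, 0, 0, 0, 0, 0, 0, 0, 0, 0],
  "jaw": 115
}}

```text
clock: 49.72
position: [0.5582, 0.0189, 0.1363]
ee_rot: [0.0, 1.0, 0.03, -0.0]
contact_force: [0.6, 0.6, 1.0]
width: 0.047
gripper_force: 0.0
```

>>> {"fn": "apply_moves", "kwargs": {
  "steps": [0, 0, 1.5, 0, 0, 0, 4, 0, 0, 0, 8, 0, 0, 0, 11, 0, -4, 0, 13, 0, -8, 0, 13, 0, -12, 0, 13, 0, -16, 0, 13, 0]
}}

```text
clock: 50.38
position: [0.3965, 0.019, 0.2665]
ee_rot: [0.0, 1.0, 0.03, 0.0]
contact_force: [-0.4, -0.1, 1.0]
width: 0.0471
gripper_force: 0.0
```

>>> {"fn": "apply_moves", "kwargs": {
  "steps": [-3, 3, 0, 0, -6, 6, 0, 0, -8, 9, 0, 0, -8, 12, 0, 0, -8, 12, 0, 0, -8, 12, 0, 0]
}}

```text
clock: 50.88
position: [0.3179, 0.1399, 0.2665]
ee_rot: [0.0, 0.999, 0.032, 0.0]
contact_force: [1.3, -0.4, -0.1]
width: 0.047
gripper_force: 0.0
```

Run:
```python
from h import *
im=get_image("top"); sc=get_image("scene")
v=np.vstack([cv2.resize(im[150:270,90:450],(792,264)),cv2.resize(sc[130:240,130:380],(792,330))])
cv2.imwrite("pics/fin.png",v[:,:,::-1]); print(get_state()["clock"],get_state()["position"],get_state()["qd"].round(3))
```

```text
50.9833 [0.31856614 0.13852365 0.26627987] [-0.027  0.006 -0.     0.003  0.001  0.002]
```

View pics/fin.png

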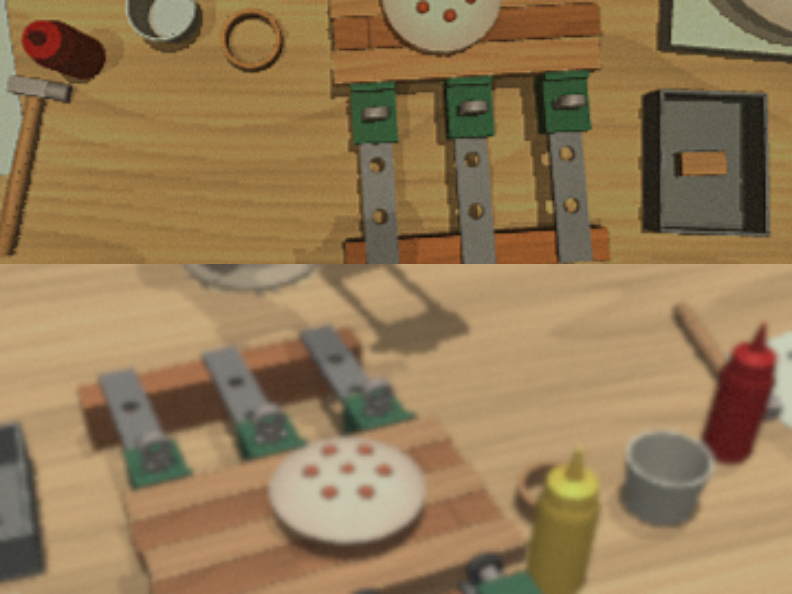

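All three pins stand seated in their shoes at (375,112), (472,107), (570,101). The offcut is in the box and the other things are undisturbed. One number check that the shoes didn't creep back.

Run:
```python
from h import *
def rear(im):
    h=cv2.cvtColor(im,cv2.COLOR_RGB2HSV); m=((h[...,0]>45)&(h[...,0]<90)&(h[...,1]>80))
    o=[]
    for y in(.0203,-.1095,-.2392):
        x={.0203:.5581,-.1095:.5663,-.2392:.5745}[y]
        u,v=pix("top",[x-.04,y-.003,.11]); u=int(u);v=int(v)
        o.append(np.round([(m[v-8:v+9,u+k].sum()) for k in range(-6,7)],0).mean().round(2))
    return o
for f in("raw_top1.png","raw_top3.png","raw_top4.png"): print(f,rear(cv2.imread(f)[:,:,::-1].copy()))
print("now",rear(get_image("top")))
```

```text
raw_top1.png [np.float64(10.0), np.float64(9.46), np.float64(9.0)]
raw_top3.png [np.float64(10.0), np.float64(9.38), np.float64(9.0)]
raw_top4.png [np.float64(9.92), np.float64(9.31), np.float64(9.0)]
now [np.float64(9.62), np.float64(9.38), np.float64(9.0)]
```

The rear edges are unchanged since the shoes were pushed home (1 px is about 3 mm). Hand in.

```bash
python3 -c "
from rig import *
print(sign_off())"
```

```text
the job is handed in; nothing more can be done
None
```

I handed the job in after about 51 s: the one offcut is in the scrap box, and all three shoes are against the board with a pin seated in each (one pin was dropped on clear bench and picked up again; nothing else was disturbed).

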